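# Click the loose sockets onto the clip rail in size order

## Task

Two wheel-nut sockets stand loose on the bench in front of a clip rail that already holds the medium one in its middle clip. Slide them along the bench, without lifting them off it, and click the smallest into the left clip and the largest into the right clip (left and right as the robot sees them), each upright and pushed fully home against the rail's bar, so that the row grows from left to right. The medium socket must stay on the bench and end fully home in its clip too, and the wrench, hammer and tin are to be left where they are.

Things in the scene. Friction and masses are not known exactly. Their poses are not given: they have to be found in the camera images.
- rail: Grey clip rail fixed to the bench: an upright bar 400 mm long (y), 30 mm thick, 34 mm high. Origin at bench level, mid-length on the bar's front face; x points through the bar, away from the robot; y left along it; z up. Three equal spring clips stick out of the front face, at y = +120, 0 and -120 mm, each two steel leaf jaws 8 to 28 mm above the bench, up to 66 mm wide overall.
- clip_left (a point): Home point of the left spring clip, at bench level, 25 mm before the bar: a socket's axis stands over it when its collar touches the bar. Axes as the rail's: the mouth opens to -x. Slid in, the collar spreads the jaws (about 10 N); they snap past its middle but do not draw it all the way: push until it touches the bar.
- clip_middle (a point): Home point of the middle spring clip, at bench level, 25 mm before the bar: a socket's axis stands over it when its collar touches the bar. Axes as the rail's: the mouth opens to -x. Holds the medium socket at the start. Each clip's jaws end 48 mm before the bar in flared lips and narrow to 42 mm apart 40 mm before it.
- clip_right (a point): Home point of the right spring clip, at bench level, 25 mm before the bar: a socket's axis stands over it when its collar touches the bar. Axes as the rail's: the mouth opens to -x. The clips are 120 mm apart along y.
- small_socket_mid (a point): Dark steel impact socket standing upright on the bench, drive end down. Its foot is a round collar 50 mm in diameter and 38 mm high (the same on all three sockets); above it the nose is 34 mm in diameter. 63 mm high in all, about 0.45 kg, loose. The point lies on its axis, half-way up; z is up along the axis.
- medium_socket_mid (a point): Dark steel impact socket standing upright on the bench, drive end down. Its foot is a round collar 50 mm in diameter and 38 mm high (the same on all three sockets); above it the nose is 42 mm in diameter. 75 mm high in all, about 0.55 kg, already home in the middle clip. The point lies on its axis, half-way up; z is up along the axis.
- large_socket_mid (a point): Dark steel impact socket standing upright on the bench, drive end down. Its foot is a round collar 50 mm in diameter and 38 mm high (the same on all three sockets); the nose above it is also 50 mm in diameter, a straight cylinder. 87 mm high in all, about 0.7 kg, loose. The point lies on its axis, half-way up; z is up along the axis.
- wrench_at (a point): Steel wrench 200 mm long lying loose on the bench to the left; point near its middle, x along it. Bystander.
- hammer_at (a point): Hammer 280 mm long lying loose on the bench to the right; point near its middle, x along it. Bystander.
- tin_at (a point): Upright tin with a paper band, 80 mm in diameter, 100 mm high, to the right of the rail; point at its centre, half-way up. Bystander.

How it is judged (in metres and radians):
At the end, for the whole second after the job is handed in: The small socket is in the left clip, the medium in the middle one and the large in the right one: each socket's axis within 5 mm of its clip's home point, upright within 0.08 rad, and standing on the bench (not raised by more than 5 mm) (horizontal distance between small_socket_mid and clip_left below 0.005 m and angle between each of small_socket_mid, medium_socket_mid, large_socket_mid's own z axis and vertical below 0.08 rad and height (world z) of small_socket_mid below 0.0365 m and horizontal distance between medium_socket_mid and clip_middle below 0.005 m and height (world z) of medium_socket_mid below 0.0425 m and horizontal distance between large_socket_mid and clip_right below 0.005 m and height (world z) of large_socket_mid below 0.0485 m); the robot touches nothing.
It fails at once if the wrench, the hammer or the tin is shifted by more than 30 mm (distance of any of wrench_at, hammer_at, tin_at from where it was at the start of the episode above 0.03 m).
It fails at once if a socket is lifted more than 20 mm off the bench (height (world z) of small_socket_mid above 0.0515 m or height (world z) of medium_socket_mid above 0.0575 m or height (world z) of large_socket_mid above 0.0635 m).
It also fails if it takes over 64 s, if anything falls off the work surface, if the arm or the gripper's body presses on something with over 40 N, if the wrist force passes 120 N, or if a joint passes its speed limit or range.

## Robot

A 6-joint arm with a two-finger parallel gripper is mounted at the origin on the work surface. World frame = base frame: x ahead of the robot, y to its left, z up, the work surface at z = 0. Lengths are in m, angles in degrees, forces in N, time in s.
With the tool pointing down it reaches from about 0.325 to 0.775 m from the base axis. Payload 5.5 kg.
Tool frame: the origin (TCP) lies at the very end of the fingers, on their centre line; the grasp point (between the pads) lies 19 mm behind it; x points along the fingers, z is the direction in which the jaws open and shut, and the axes are right-handed (so a half turn about x gives the same grasp; the last joint's range is limited). The gripper opens to 85 mm and grips with 20 to 120 N. Pads are 22 mm wide; open, the fingers measure 114 mm over their backs; the gripper's body (76 mm by 85 mm) begins 54 mm behind the grasp point. The pads swing forward as they close: fully open they stand 13 mm farther back than shut.
Start: joints at [-71.603, 5.22, 70.514, -0, 104.267, -3.249], TCP at [0.221, -0.558, 0.231] pointing down, gripper open.
Joint ranges: [-164.24, 164.24], [-49.07, 125.15], [9.68, 141.18], [-86.29, 266.29], [3.28, 154.24], [-151.56, 151.56]. Speed limits (degrees/s): [147.25, 147.25, 172.46, 180, 180, 180].

## Interface

Orientations are given as [roll, pitch, yaw] about the fixed x, y, z axes, in that order (R = Rz(yaw) Ry(pitch) Rx(roll)).
In Python, from rig import arm, eyes gives the robot as it stands.
- The arm moves only by the tool jog_arm, never from a script. Its argument "series" is a list of rows, each an object of numbers: "x", "y", "z": the shift along the tool's x, y, z in cm; "ax", "ay", "az": the turn, a rotation vector about the tool's x, y, z in rad; "hand": the closure in counts, from 0 (fully open) to 255 (shut). In form: [{"x": .., "y": .., "z": .., "ax": .., "ay": .., "az": .., "hand": ..}, ...]. A call has exactly 8 rows; each row is the pose to reach, as a shift and turn from the pose measured when the call began, along the tool's axes at that moment; what a row does not reach only later rows make up. A row lasts 1/12 s, in which the tool goes at most 41.7 mm and 7.16 degrees, less where a joint would pass 70% of its speed; a pose out of reach is approached as far as the arm can. A call with a gripper value outside its range is refused whole. The fingers move at their own pace and stop on an object; "grip_force" is the grip in N (left out, the last holds). Time passes only in rows, so rows that repeat a pose let the fingers close, or fill a call up. It gives the time, the measured TCP pose, the force and the opening at its end, in the units of the state.
- arm.state(): the state, without advancing time (a new reading comes with each control period).
- eyes.capture(name): name is "scene" or "top" or "wrist"; returns (picture, depth): 400x640x3 uint8, blue, green, red; 400x640 float32, m along the optical axis (not along the pixel's ray), 0 where there is no reading.
- eyes.calibration(name): a dict with "vertical_fov" (degrees; the focal length in pixels is half the picture's height over the tangent of half this angle, whatever the lens; pixels are square), "cx", "cy" (the principal point, pixels), "k1" (the pictures are not rectified: a ray, as slopes to the right and down, at radius r is drawn at 1 + k1 r^2 times it, then the intrinsics apply), "view" (4x4, takes a point from world to camera coordinates); the wrist camera has in their place "T_tool_cam" (4x4, takes a point from camera to tool coordinates, whose origin is the TCP and whose axes are the tool frame's). Camera axes: x right, y up, looking along -z (the intrinsics and any distortion apply to the point x, -y, -z); pixel columns grow to the right and rows downward; lengths in m; the calibration is good to about 2 mm. A picture is of the moment at which its call begins: read the wrist's pose just before it. calibration takes no time and is no camera call.
- arm.job_done(): hands the job in, once; it reports no verdict.
The state is a dict: "t": time; "qpos": joint angles; "qd": joint speeds; "joint_torque": joint torques, N m; "eef_pos": TCP position; "eef_rot": TCP orientation; "wrist_force": force on the tool from outside, world axes, zero at the start; "torque": the same for the moment, N m; "width": finger opening in m.
Only numpy, scipy, OpenCV 4.12 (cv2) and the standard library are available. Lean on these libraries where they do the work, as an engineer would, in place of code of your own. Each camera call takes 0.05 s, during which the arm holds its last target.

## Working session

There is one attempt and no reset: what is moved stays moved. The work goes in short steps, Python scripts to look and compute and a tool call to move; the robot and the scene stay as the last step left them, time stands still between calls to the robot, and variables do not carry over. Pictures are saved under pics/ and viewed, and the job is handed in when it is done.

Besides the shell and the picture viewer there is one more tool, called after ">>>" by a JSON object that holds its "op" and its "data", one argument or row to a line. jog_arm: Moves the arm, as the interface text tells. Its arguments: {"type":"object","properties":{"series":{"type":"array","items":{"type":"object","properties":{"x":{"type":"number"},"y":{"type":"number"},"z":{"type":"number"},"ax":{"type":"number"},"ay":{"type":"number"},"az":{"type":"number"},"hand":{"type":"number"}}}},"grip_force":{"type":"number"}},"required":["series"]}

```bash
ls; mkdir -p pics; python3 - <<'E'
from rig import arm, eyes
import cv2, numpy as np
print(arm.state())
for n in("scene","top"):
    c=eyes.calibration(n); print(n,c)
    p,d=eyes.capture(n); cv2.imwrite(f"pics/{n}0.png",p); np.save(f"{n}0.npy",d); print((d>0).mean())
print(eyes.calibration("wrist"))
E
```

```text
pics
{'t': 0.0, 'qpos': array([-7.16030685e+01,  5.26251556e+00,  7.05844175e+01, -8.35918111e-05,
        1.04269465e+02, -3.24777809e+00]), 'qd': array([-0.04501168,  0.03154361,  0.01825053, -0.03650388, -0.05021315,
        0.02844074]), 'joint_torque': array([ 3.05296395e-03, -4.58727264e+01, -4.18024814e+01,  1.20614754e-04,
        1.14156588e-02, -2.61902022e-05]), 'eef_pos': array([ 0.22121782, -0.55739383,  0.23013209]), 'eef_rot': array([176.79212015,  89.88360184, 108.43680922]), 'wrist_force': array([ 0.07015066,  0.69019274, -0.03163561]), 'torque': array([0.01316705, 0.02520199, 0.01028966]), 'width': 0.0851812029055698}
scene {'vertical_fov': 44.258050780561696, 'cx': 323.03172223429334, 'cy': 202.9535816576221, 'k1': -0.10800480500191646, 'view': array([[ 0.25760628,  0.96622788,  0.00653411, -0.12099399],
       [-0.60867392,  0.15701934,  0.77772809,  0.2852877 ],
       [ 0.75043658, -0.20432478,  0.62856688, -1.70782479],
       [ 0.        ,  0.        ,  0.        ,  1.        ]])}
0.9862109375
top {'vertical_fov': 46.90007451265097, 'cx': 319.1210169943099, 'cy': 189.79795875912663, 'k1': -0.12468475606099041, 'view': array([[ 0.01069938, -0.99973818,  0.02022618, -0.03960026],
       [ 0.99671777,  0.01228592,  0.0800171 , -0.55545549],
       [-0.08024465,  0.01930366,  0.99658826, -1.37067401],
       [ 0.        ,  0.        ,  0.        ,  1.        ]])}
0.99586328125
{'vertical_fov': 71.43308926148444, 'cx': 318.49444001691296, 'cy': 200.3605751769387, 'k1': -0.03737250494808901, 'T_tool_cam': array([[-5.59861217e-04,  2.70845508e-01, -9.62622666e-01,
        -1.43022835e-01],
       [ 4.12578249e-04,  9.62622798e-01,  2.70845305e-01,
         6.93207235e-02],
       [ 9.99999758e-01, -2.45521391e-04, -6.50680137e-04,
         2.32314994e-04],
       [ 0.00000000e+00,  0.00000000e+00,  0.00000000e+00,
         1.00000000e+00]])}
```

View pics/scene0.png

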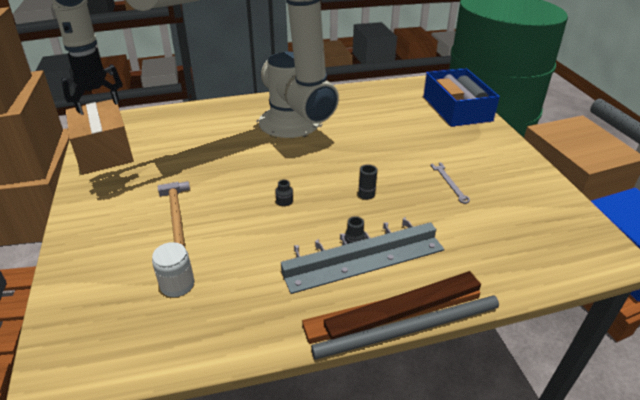

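View pics/top0.png

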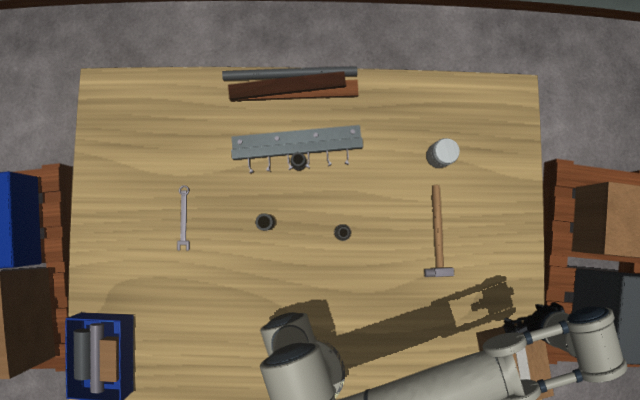

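```bash
cat > h.py <<'E'
import numpy as np, cv2
from rig import arm, eyes
from scipy.spatial.transform import Rotation as Rn
def cam(n, st=None):
    c=eyes.calibration(n)
    f=200/np.tan(np.radians(c["vertical_fov"]/2))
    K=np.array([[f,0,c["cx"]],[0,f,c["cy"]],[0,0,1]]); D=np.array([c["k1"],0,0,0,0.])
    if n=="wrist":
        T=np.eye(4); T[:3,:3]=Rn.from_euler("xyz",st["eef_rot"],degrees=True).as_matrix(); T[:3,3]=st["eef_pos"]
        W=T@c["T_tool_cam"]
    else: W=np.linalg.inv(c["view"])
    return K,D,W
def rays(n,px,st=None):
    K,D,W=cam(n,st)
    u=cv2.undistortPoints(np.asarray(px,float).reshape(-1,1,2),K,D).reshape(-1,2)
    d=np.c_[u[:,0],-u[:,1],-np.ones(len(u))]
    return W[:3,3],d@W[:3,:3].T
def onplane(n,px,z,st=None):
    o,d=rays(n,px,st); return o+d*((z-o[2])/d[:,2])[:,None]
def cloud(n,dep,st=None):
    vv,uu=np.mgrid[0:400,0:640]
    o,d=rays(n,np.c_[uu.ravel(),vv.ravel()],st)
    return (o+d*dep.ravel()[:,None]).reshape(400,640,3)
def proj(n,P,st=None):
    K,D,W=cam(n,st); P=np.atleast_2d(P)
    q=(np.c_[P,np.ones(len(P))]@np.linalg.inv(W).T)[:,:3]
    return cv2.projectPoints(q*[1,-1,-1],np.zeros(3),np.zeros(3),K,D)[0].reshape(-1,2)
E
python3 - <<'E'
from h import *
p=cv2.imread("pics/top0.png"); P=cloud("top",np.load("top0.npy"))
cv2.imwrite("pics/crop0.png",cv2.resize(p[110:260,170:470],None,fx=2.6,fy=2.6,interpolation=cv2.INTER_CUBIC))
for q in [(300,190),(265,222),(343,232),(298,161),(250,147),(345,138),(443,150),(437,230),(184,220)]:
    print(q,P[q[1],q[0]].round(4))
ps=cv2.imread("pics/scene0.png")
cv2.imwrite("pics/crops0.png",cv2.resize(ps[150:310,240:480],None,fx=3,fy=3,interpolation=cv2.INTER_CUBIC))
E
```

```text
(300, 190) [0.5556 0.0248 0.0092]
(265, 222) [0.4562 0.1225 0.0839]
(343, 232) [ 0.4298 -0.1039  0.0577]
(298, 161) [0.6353 0.0304 0.0749]
(250, 147) [0.6827 0.1778 0.0308]
(345, 138) [ 0.7187 -0.1118  0.008 ]
(443, 150) [ 0.6705 -0.392   0.1007]
(437, 230) [ 0.4375 -0.3933  0.0234]
(184, 220) [0.4594 0.3776 0.0106]
```

View pics/crop0.png

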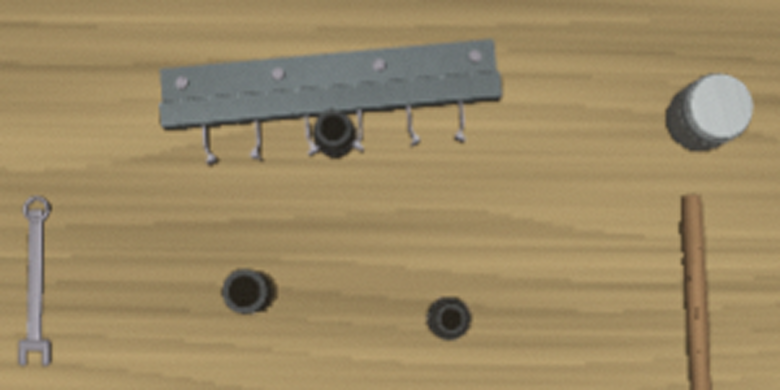

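View pics/crops0.png

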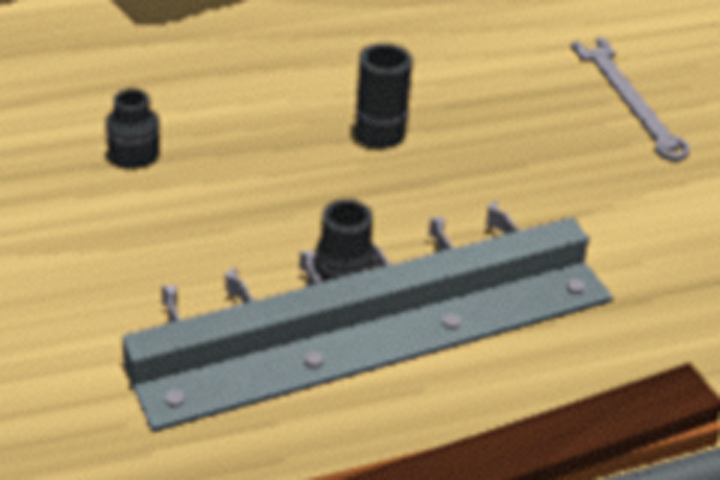

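```bash
cat >> h.py <<'E'
def Rt(st): return Rn.from_euler("xyz",st["eef_rot"],degrees=True)
def plan(pos,phi,st=None):
    """tool down, tool z (jaw axis) at world heading 90+phi deg; prints jog numbers (cm, rotvec)"""
    st=st or arm.state(); R=Rt(st)
    z=np.array([-np.sin(np.radians(phi)),np.cos(np.radians(phi)),0]); x=np.array([0,0,-1.]); y=np.cross(z,x)
    G=Rn.from_matrix(np.c_[x,y,z])
    d=R.inv().apply(np.array(pos)-st["eef_pos"])*100
    w=(R.inv()*G).as_rotvec()
    print("t",round(st["t"],2),"shift cm",d.round(2),"rot",w.round(4))
    return d,w
E
python3 - <<'E'
from h import *
print(Rt(arm.state()).as_matrix().round(3))
p=cv2.imread("pics/top0.png").astype(int)
b,g,r=[p[...,i] for i in range(3)]
rail=((b-r>0)&(r>60)).astype(np.uint8); rail[:100]=0; rail[200:]=0; rail[:,:215]=0; rail[:,380:]=0
n,l,s,c=cv2.connectedComponentsWithStats(rail); k=1+s[1:,4].argmax(); print(s[k])
m=(l==k)
# front edge: lowest pixel per column
cols=[];rows=[]
for u in range(s[k][0]+3,s[k][0]+s[k][2]-3):
    v=np.where(m[:,u])[0].max(); cols.append(u);rows.append(v)
cols=np.array(cols);rows=np.array(rows,float)
ok=np.ones(len(cols),bool)
for i in range(8):
    A=np.polyfit(cols[ok],rows[ok],1); e=rows-np.polyval(A,cols); ok=abs(e)<max(0.8,1.5*np.median(abs(e)))
print(A,ok.sum(),len(cols))
u=np.array([cols[0],cols[-1]]);
for z in (0.034,0.0): 
    F=onplane("top",np.c_[u,np.polyval(A,u)+0.5],z); print(z,F.round(4), np.degrees(np.arctan2(F[0,0]-F[1,0],-(F[0,1]-F[1,1]))))
o,_=rays("top",[[320,200]]);print("cam",o)
dark=(p.max(2)<75).astype(np.uint8); dark[:130]=0;dark[250:]=0;dark[:,:220]=0;dark[:,400:]=0
n,l,s,c=cv2.connectedComponentsWithStats(dark)
for i in range(1,n):
    if s[i,4]>60: print(s[i],c[i])
E
```

```text
[[-0.001  0.929  0.369]
 [ 0.002  0.369 -0.929]
 [-1.     0.    -0.002]]
[ 232  126  130   33 2836]
[-9.12751427e-02  1.79443221e+02] 122 124
0.034 [[ 0.6466  0.2219  0.034 ]
 [ 0.6857 -0.1495  0.034 ]] -173.98070075502852
0.0 [[ 0.6516  0.2275  0.    ]
 [ 0.6917 -0.153   0.    ]] -173.98070075502852
cam [ 0.4440668  -0.00630658  1.41124453]
[289 152  18  19 222] [298.37837838 160.90990991]
[257 215  19  15 193] [265.76683938 221.64248705]
[335 225  16  15 192] [342.20833333 231.99479167]
```

```bash
python3 - <<'E'
from h import *
plan([0.5,0.01,0.22],6)
E
```

```text
t 0.1 shift cm [  1.1   46.84 -42.46] rot [-2.8685e+00 -2.0000e-04 -2.5000e-03]
```

>>> {"op": "jog_arm", "data": {
  "series": [
    {"x": 0.1, "y": 2, "z": -1.8, "ax": -0.12},
    {"x": 0.2, "y": 4, "z": -3.6, "ax": -0.24},
    {"x": 0.3, "y": 6, "z": -5.4, "ax": -0.36},
    {"x": 0.4, "y": 8, "z": -7.2, "ax": -0.48},
    {"x": 0.5, "y": 10, "z": -9, "ax": -0.6},
    {"x": 0.6, "y": 12, "z": -10.8, "ax": -0.72},
    {"x": 0.7, "y": 14, "z": -12.6, "ax": -0.84},
    {"x": 0.8, "y": 16, "z": -14.4, "ax": -0.96}
  ]
}}

```text
schema error: expected keys x, y, z, ax, ay, az, hand
```

```bash
python3 - <<'E'
from h import *
plan([0.5,0.01,0.22],6)
E
```

```text
t 0.1 shift cm [  1.1   46.84 -42.46] rot [-2.8685e+00 -2.0000e-04 -2.5000e-03]
```

All keys are required.

>>> {"op": "jog_arm", "data": {
  "series": [
    {"x": 0.1, "y": 2, "z": -1.8, "ax": -0.12, "ay": 0, "az": 0, "hand": 0},
    {"x": 0.2, "y": 4, "z": -3.6, "ax": -0.24, "ay": 0, "az": 0, "hand": 0},
    {"x": 0.3, "y": 6, "z": -5.4, "ax": -0.36, "ay": 0, "az": 0, "hand": 0},
    {"x": 0.4, "y": 8, "z": -7.2, "ax": -0.48, "ay": 0, "az": 0, "hand": 0},
    {"x": 0.5, "y": 10, "z": -9, "ax": -0.6, "ay": 0, "az": 0, "hand": 0},
    {"x": 0.6, "y": 12, "z": -10.8, "ax": -0.72, "ay": 0, "az": 0, "hand": 0},
    {"x": 0.7, "y": 14, "z": -12.6, "ax": -0.84, "ay": 0, "az": 0, "hand": 0},
    {"x": 0.8, "y": 16, "z": -14.4, "ax": -0.96, "ay": 0, "az": 0, "hand": 0}
  ]
}}

```text
t: 0.77
eef_pos: [0.3171, -0.3632, 0.222]
eef_rot: [126.0, 89.9, 113.0]
wrist_force: [1.2, -0.4, 0.5]
width: 0.0857
```

```bash
python3 - <<'E'
from h import *
plan([0.5,0.01,0.22],6)
E
```

```text
t 0.77 shift cm [ 0.27 40.48  9.41] rot [-1.9027e+00  1.0000e-03 -2.9000e-03]
```

>>> {"op": "jog_arm", "data": {
  "series": [
    {"x": 0, "y": 3, "z": 0.7, "ax": -0.12, "ay": 0, "az": 0, "hand": 0},
    {"x": 0, "y": 6, "z": 1.4, "ax": -0.24, "ay": 0, "az": 0, "hand": 0},
    {"x": 0, "y": 9, "z": 2.1, "ax": -0.36, "ay": 0, "az": 0, "hand": 0},
    {"x": 0, "y": 12, "z": 2.8, "ax": -0.48, "ay": 0, "az": 0, "hand": 0},
    {"x": 0, "y": 15, "z": 3.5, "ax": -0.6, "ay": 0, "az": 0, "hand": 0},
    {"x": 0, "y": 18, "z": 4.2, "ax": -0.72, "ay": 0, "az": 0, "hand": 0},
    {"x": 0, "y": 21, "z": 4.9, "ax": -0.84, "ay": 0, "az": 0, "hand": 0},
    {"x": 0, "y": 24, "z": 5.6, "ax": -0.96, "ay": 0, "az": 0, "hand": 0}
  ]
}}

```text
t: 1.43
eef_pos: [0.4259, -0.1405, 0.222]
eef_rot: [75.7, 89.8, 118.1]
wrist_force: [-0.2, 0.7, 0.0]
width: 0.0851
```

```bash
python3 - <<'E'
from h import *
plan([0.5,0.01,0.22],6)
E
```

```text
t 1.43 shift cm [ 0.23  6.14 15.61] rot [-0.9369  0.0019 -0.0022]
```

>>> {"op": "jog_arm", "data": {
  "series": [
    {"x": 0, "y": 0.8, "z": 2, "ax": -0.12, "ay": 0, "az": 0, "hand": 0},
    {"x": 0, "y": 1.6, "z": 4, "ax": -0.24, "ay": 0, "az": 0, "hand": 0},
    {"x": 0, "y": 2.4, "z": 6, "ax": -0.36, "ay": 0, "az": 0, "hand": 0},
    {"x": 0, "y": 3.2, "z": 8, "ax": -0.48, "ay": 0, "az": 0, "hand": 0},
    {"x": 0, "y": 4, "z": 10, "ax": -0.6, "ay": 0, "az": 0, "hand": 0},
    {"x": 0, "y": 5, "z": 12.5, "ax": -0.72, "ay": 0, "az": 0, "hand": 0},
    {"x": 0.2, "y": 6.1, "z": 15.6, "ax": -0.84, "ay": 0, "az": 0, "hand": 0},
    {"x": 0.2, "y": 6.1, "z": 15.6, "ax": -0.937, "ay": 0.002, "az": -0.002, "hand": 0}
  ]
}}

```text
t: 2.1
eef_pos: [0.5013, 0.0137, 0.2189]
eef_rot: [26.4, 89.8, 123.0]
wrist_force: [-0.2, 0.2, -0.6]
width: 0.0857
```

```bash
python3 - <<'E'
from h import *
import pickle
st=arm.state(); p,d=eyes.capture("wrist"); cv2.imwrite("pics/w1.png",p); np.save("w1.npy",d); pickle.dump(st,open("w1.pkl","wb"))
print(st["eef_pos"],st["qpos"],st["qd"].round(2))
E
```

```text
[0.50129621 0.01372325 0.21890999] [ -2.40962025 -10.03020098  86.59635613   0.13618204 103.52800472
 -98.95591024] [ -2.03  -2.26   2.02  -4.74   0.92 -68.2 ]
```

View pics/w1.png

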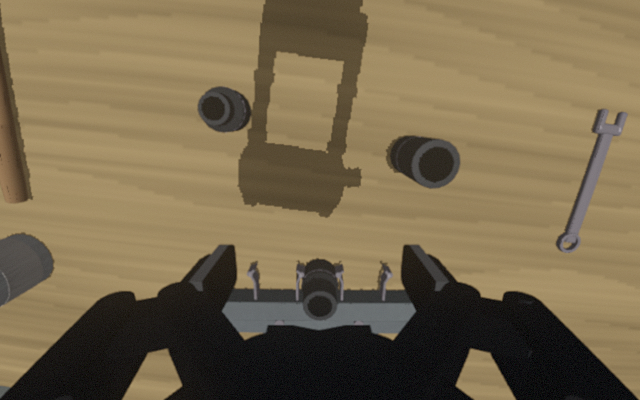

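```bash
python3 - <<'E'
from h import *
plan([0.62,0.02,0.22],6)
E
```

```text
t 2.15 shift cm [ -0.12 -11.96  -0.62] rot [ 0.0144  0.0008 -0.0022]
```

>>> {"op": "jog_arm", "data": {
  "series": [
    {"x": 0, "y": -2, "z": 0, "ax": 0, "ay": 0, "az": 0, "hand": 0},
    {"x": 0, "y": -4, "z": 0, "ax": 0, "ay": 0, "az": 0, "hand": 0},
    {"x": 0, "y": -6, "z": -0.2, "ax": 0, "ay": 0, "az": 0, "hand": 0},
    {"x": 0, "y": -8, "z": -0.4, "ax": 0, "ay": 0, "az": 0, "hand": 0},
    {"x": 0, "y": -10, "z": -0.6, "ax": 0, "ay": 0, "az": 0, "hand": 0},
    {"x": 0, "y": -12, "z": -0.6, "ax": 0, "ay": 0, "az": 0, "hand": 0},
    {"x": 0, "y": -12, "z": -0.6, "ax": 0, "ay": 0, "az": 0, "hand": 0},
    {"x": 0, "y": -12, "z": -0.6, "ax": 0, "ay": 0, "az": 0, "hand": 0}
  ]
}}

```text
t: 2.82
eef_pos: [0.6204, 0.0197, 0.2175]
eef_rot: [79.6, 89.7, 176.3]
wrist_force: [0.5, -0.6, -0.8]
width: 0.085
```

```bash
python3 - <<'E'
from h import *
import pickle
st=arm.state(); p,d=eyes.capture("wrist"); cv2.imwrite("pics/w2.png",p); np.save("w2.npy",d); pickle.dump(st,open("w2.pkl","wb"))
print(st["eef_pos"],st["qpos"],st["qd"].round(2))
E
```

```text
[0.62037271 0.01966799 0.21748171] [-1.33039493e+00  8.56190462e+00  6.83053213e+01  1.14630230e-02
  1.03407337e+02 -9.80225081e+01] [ 0.   -2.4   1.23  0.01  0.26 -0.37]
```

View pics/w2.png

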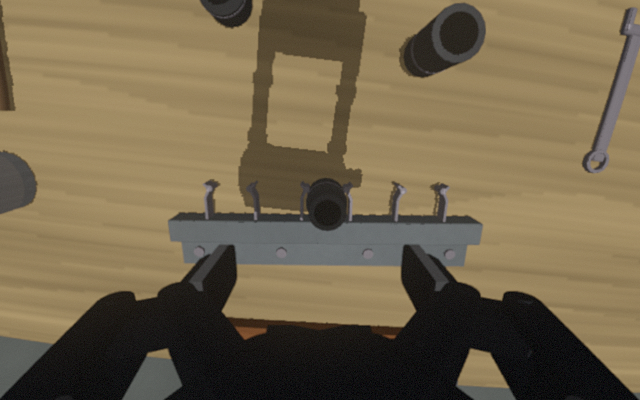

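```bash
python3 - <<'E'
from h import *
p=cv2.imread("pics/w2.png")
cv2.imwrite("pics/w2c.png",cv2.resize(p[170:270,160:330],None,fx=4.6,fy=4.6,interpolation=cv2.INTER_CUBIC))
cv2.imwrite("pics/w2d.png",cv2.resize(p[170:270,320:490],None,fx=4.6,fy=4.6,interpolation=cv2.INTER_CUBIC))
E
```

```text
(no output)
```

View pics/w2c.png

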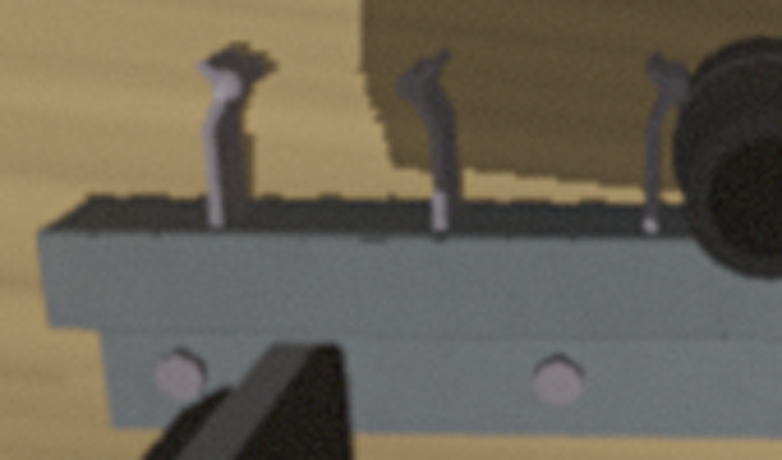

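View pics/w2d.png

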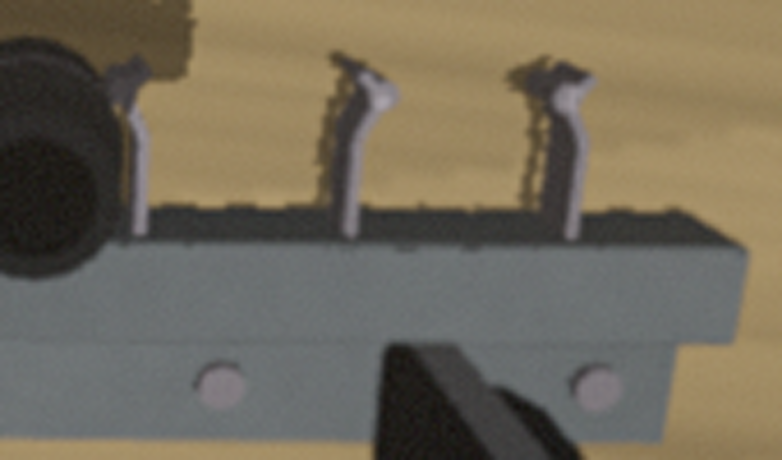

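```bash
python3 - <<'E'
from h import *
import pickle
s1=pickle.load(open("w1.pkl","rb")); s2=pickle.load(open("w2.pkl","rb"))
px=np.array([[168.3,220.0],[482.2,223.3]]); E=onplane("wrist",px,0.034,s2); print(E.round(4),np.linalg.norm(E[0]-E[1]))
yax=(E[1]-E[0])/np.linalg.norm(E[1]-E[0]); xax=np.array([yax[1],-yax[0],0]); O=E.mean(0)*[1,1,0]; phi=np.degrees(np.arctan2(-yax[0],yax[1]))
print("rail origin",O,"phi",phi)
f=lambda x,o:(x+0.5)/4.6-0.5+o
J=np.array([[f(217,160),f(225,170)],[f(440,160),f(228,170)],[f(650,160),f(228,170)],[f(140,320),f(236,170)],[f(350,320),f(236,170)],[f(572,320),f(236,170)]])
W=onplane("wrist",J,0.028,s2); print("jaw y",((W-O)@yax).round(4),((W-O)@xax).round(4))
for k in(1,0,-1): print("clip",k,(O-0.025*xax+0.12*k*yax).round(4))
np.savez("rail.npz",O=O,x=xax,y=yax,phi=phi)
for nm,w,st,(u,v),R,h,rad in [("large",1,s1,(436,162),45,.087,25),("small",1,s1,(213,107),40,.063,17),("med",2,s2,(326,207),35,.075,21),("large2",2,s2,(461,32),31,.087,25)]:
    p=cv2.imread(f"pics/w{w}.png"); a=max(v-R,0); c=p[a:v+R,u-R:u+R]
    g=cv2.cvtColor(cv2.resize(c,None,fx=4,fy=4,interpolation=cv2.INTER_CUBIC),cv2.COLOR_BGR2GRAY)
    cv2.imwrite(f"pics/{nm}.png",cv2.resize(c,None,fx=6,fy=6,interpolation=cv2.INTER_CUBIC))
    # bore: darkest
    m=(cv2.GaussianBlur(g,(5,5),0)<38).astype(np.uint8)
    n,l,s,ct=cv2.connectedComponentsWithStats(m); k=1+s[1:,4].argmax()
    print(nm,s[k],ct[k], g.min()); pc=(ct[k]+.5)/4-.5+[u-R,a]
    print("  px",pc.round(1),"pos",onplane("wrist",[pc],h,st).round(4))
E
python3 - <<'E'
import cv2,numpy as np
a=[cv2.resize(cv2.imread(f"pics/{n}.png"),(380,290)) for n in("large","small","med","large2")]
cv2.imwrite("pics/mont.png",np.vstack([np.hstack(a[:2]),np.hstack(a[2:])]))
E
```

```text
[[ 0.6908 -0.1622  0.034 ]
 [ 0.649   0.2315  0.034 ]] 0.39599375098278145
rail origin [0.66992269 0.03464593 0.        ] phi 6.064855201180394
jaw y [-0.1512 -0.0893 -0.0314  0.0309  0.089   0.1512] [-0.0005 -0.0005 -0.0012  0.0005 -0.0001 -0.0007]
clip 1 [0.6324 0.1513 0.    ]
clip 0 [0.6451 0.032  0.    ]
clip -1 [ 0.6577 -0.0873  0.    ]
large [208 232   5   9  31] [209.96774194 235.83870968] 33
  px [443.1 175.6] pos [[0.4703 0.1371 0.087 ]]
small [280 219  13  17  69] [287.23188406 227.08695652] 32
  px [244.4 123.4] pos [[ 0.4434 -0.0704  0.063 ]]
med [  89  109  113  109 9388] [145.42927141 163.96878994] 19
  px [327.  212.6] pos [[0.6446 0.0317 0.075 ]]
large2 [  51  122  117   88 3653] [109.00109499 169.87818232] 30
  px [456.9  43.1] pos [[0.4683 0.1272 0.087 ]]
```

View pics/mont.png

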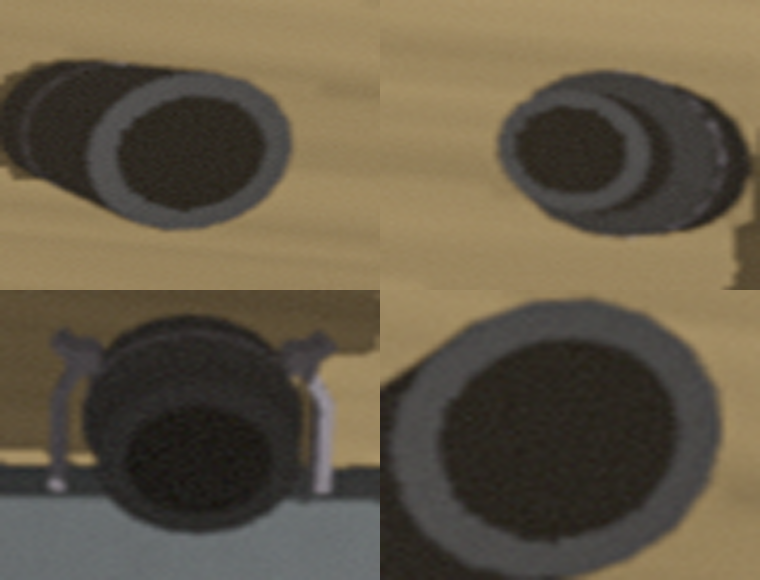

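```bash
python3 - <<'E'
from h import *
import pickle
s1=pickle.load(open("w1.pkl","rb")); s2=pickle.load(open("w2.pkl","rb"))
print(onplane("wrist",[[435.6,163.3]],.087,s1),onplane("wrist",[[213.7,108.3]],.063,s1),onplane("wrist",[[458.6,32.3]],.087,s2))
# top cam cross-check: top circles
print(onplane("top",[[265,222]],.087),onplane("top",[[342.6,232]],.063))
r=np.load("rail.npz"); O,x,y=r["O"],r["x"],r["y"]
for k in(1,-1): print(k,[(O-d*x+.12*k*y).round(4) for d in(.025,.12)])
E
```

```text
[[0.45902999 0.12661987 0.087     ]] [[ 0.43174612 -0.10276705  0.063     ]] [[0.45935254 0.12676278 0.087     ]]
[[0.4562071  0.12217035 0.087     ]] [[ 0.4298626  -0.10230642  0.063     ]]
1 [array([0.6324, 0.1513, 0.    ]), array([0.5379, 0.1413, 0.    ])]
-1 [array([ 0.6577, -0.0873,  0.    ]), array([ 0.5633, -0.0974,  0.    ])]
```

```bash
python3 - <<'E'
from h import *
plan([0.459,0.1265,0.13],6)
E
```

```text
t 2.87 shift cm [ 8.88 14.7  12.48] rot [ 0.0125  0.0008 -0.0039]
```

>>> {"op": "jog_arm", "data": {
  "series": [
    {"x": 1, "y": 2, "z": 1.7, "ax": 0.002, "ay": 0, "az": 0, "hand": 0},
    {"x": 2.2, "y": 4, "z": 3.4, "ax": 0.004, "ay": 0, "az": 0, "hand": 0},
    {"x": 3.5, "y": 6.2, "z": 5.3, "ax": 0.006, "ay": 0, "az": -0.001, "hand": 0},
    {"x": 5, "y": 8.6, "z": 7.3, "ax": 0.008, "ay": 0, "az": -0.002, "hand": 0},
    {"x": 6.4, "y": 11, "z": 9.3, "ax": 0.01, "ay": 0, "az": -0.003, "hand": 0},
    {"x": 7.7, "y": 13.2, "z": 11.2, "ax": 0.012, "ay": 0, "az": -0.004, "hand": 0},
    {"x": 8.9, "y": 14.7, "z": 12.5, "ax": 0.012, "ay": 0.001, "az": -0.004, "hand": 0},
    {"x": 8.9, "y": 14.7, "z": 12.5, "ax": 0.012, "ay": 0.001, "az": -0.004, "hand": 0}
  ]
}}

```text
t: 3.53
eef_pos: [0.4546, 0.1279, 0.1274]
eef_rot: [84.3, 89.8, -179.6]
wrist_force: [-0.3, -1.4, -0.1]
width: 0.0856
```

```bash
python3 - <<'E'
from h import *
plan([0.459,0.1265,0.034],6)
E
```

```text
t 3.53 shift cm [ 9.34 -0.46 -0.19] rot [ 0.002   0.0004 -0.0039]
```

>>> {"op": "jog_arm", "data": {
  "series": [
    {"x": 0.5, "y": -0.4, "z": -0.2, "ax": 0.002, "ay": 0, "az": -0.004, "hand": 0},
    {"x": 2, "y": -0.4, "z": -0.2, "ax": 0.002, "ay": 0, "az": -0.004, "hand": 0},
    {"x": 4, "y": -0.4, "z": -0.2, "ax": 0.002, "ay": 0, "az": -0.004, "hand": 0},
    {"x": 6, "y": -0.4, "z": -0.2, "ax": 0.002, "ay": 0, "az": -0.004, "hand": 0},
    {"x": 7.5, "y": -0.4, "z": -0.2, "ax": 0.002, "ay": 0, "az": -0.004, "hand": 0},
    {"x": 8.5, "y": -0.4, "z": -0.2, "ax": 0.002, "ay": 0, "az": -0.004, "hand": 0},
    {"x": 9.2, "y": -0.4, "z": -0.2, "ax": 0.002, "ay": 0, "az": -0.004, "hand": 0},
    {"x": 9.2, "y": -0.4, "z": -0.2, "ax": 0.002, "ay": 0, "az": -0.004, "hand": 0}
  ]
}}

```text
t: 4.2
eef_pos: [0.4582, 0.1256, 0.0343]
eef_rot: [89.2, 89.9, -174.8]
wrist_force: [-0.5, 0.2, -1.5]
width: 0.0853
```

```bash
python3 - <<'E'
from h import *
plan([0.459,0.1265,0.034],6)
print(arm.state()["eef_pos"])
p,d=eyes.capture("wrist"); cv2.imwrite("pics/w3.png",p)
E
```

```text
t 4.2 shift cm [ 0.03 -0.09  0.08] rot [-0.001   0.     -0.0015]
[0.45818857 0.12563279 0.03429687]
```

View pics/w3.png

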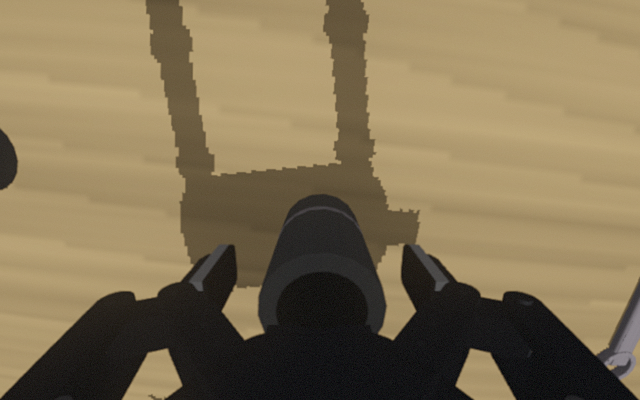

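>>> {"op": "jog_arm", "data": {
  "series": [
    {"x": 0, "y": -0.1, "z": 0.1, "ax": 0, "ay": 0, "az": -0.002, "hand": 60},
    {"x": 0, "y": -0.1, "z": 0.1, "ax": 0, "ay": 0, "az": -0.002, "hand": 90},
    {"x": 0, "y": -0.1, "z": 0.1, "ax": 0, "ay": 0, "az": -0.002, "hand": 120},
    {"x": 0, "y": -0.1, "z": 0.1, "ax": 0, "ay": 0, "az": -0.002, "hand": 150},
    {"x": 0, "y": -0.1, "z": 0.1, "ax": 0, "ay": 0, "az": -0.002, "hand": 170},
    {"x": 0, "y": -0.1, "z": 0.1, "ax": 0, "ay": 0, "az": -0.002, "hand": 170},
    {"x": 0, "y": -0.1, "z": 0.1, "ax": 0, "ay": 0, "az": -0.002, "hand": 170},
    {"x": 0, "y": -0.1, "z": 0.1, "ax": 0, "ay": 0, "az": -0.002, "hand": 170}
  ],
  "grip_force": 40
}}

```text
t: 4.92
eef_pos: [0.4604, 0.1271, 0.0367]
eef_rot: [-87.1, 89.8, 8.8]
wrist_force: [0.2, -0.4, 5.5]
width: 0.0488
```

```bash
python3 - <<'E'
from h import *
st=arm.state(); print(st["eef_pos"],st["wrist_force"],st["width"])
plan([0.560,-0.0975,0.034],6.06,st)
p,d=eyes.capture("wrist"); cv2.imwrite("pics/w4.png",p)
E
```

```text
[0.46038413 0.12707059 0.03670327] [ 0.20201551 -0.43349988  5.48110702] 0.0487799729783881
t 4.92 shift cm [  0.3   -7.58 -23.37] rot [-0.0018  0.0002  0.0043]
```

View pics/w4.png

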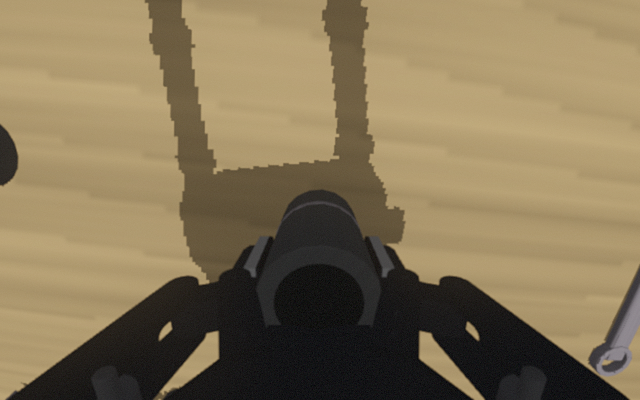

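>>> {"op": "jog_arm", "data": {
  "series": [
    {"x": 0.1, "y": -0.3, "z": -0.9, "ax": 0, "ay": 0, "az": 0.001, "hand": 170},
    {"x": 0.1, "y": -0.8, "z": -2.5, "ax": 0, "ay": 0, "az": 0.002, "hand": 170},
    {"x": 0.1, "y": -1.4, "z": -4.3, "ax": 0, "ay": 0, "az": 0.003, "hand": 170},
    {"x": 0.1, "y": -2, "z": -6.2, "ax": 0, "ay": 0, "az": 0.004, "hand": 170},
    {"x": 0.1, "y": -2.6, "z": -8, "ax": 0, "ay": 0, "az": 0.004, "hand": 170},
    {"x": 0.1, "y": -3.2, "z": -9.9, "ax": 0, "ay": 0, "az": 0.004, "hand": 170},
    {"x": 0.1, "y": -3.8, "z": -11.7, "ax": 0, "ay": 0, "az": 0.004, "hand": 170},
    {"x": 0.1, "y": -4.4, "z": -13.5, "ax": 0, "ay": 0, "az": 0.004, "hand": 170}
  ]
}}

```text
t: 5.63
eef_pos: [0.5182, -0.0008, 0.0368]
eef_rot: [-3.9, 89.7, 92.2]
wrist_force: [-4.3, 9.0, 7.7]
width: 0.0495
```

```bash
python3 - <<'E'
from h import *
st=arm.state(); print(st["eef_pos"],st["wrist_force"],st["width"])
plan([0.560,-0.0975,0.036],6.06,st)
E
```

```text
[ 0.51817981 -0.00077028  0.03682513] [-4.32341292  8.9736242   7.74736963] 0.049502304769306546
t 5.63 shift cm [  0.03  -3.14 -10.06] rot [-0.0004  0.0054  0.0004]
```

>>> {"op": "jog_arm", "data": {
  "series": [
    {"x": 0, "y": -0.6, "z": -2, "ax": 0, "ay": 0.002, "az": 0, "hand": 170},
    {"x": 0, "y": -1.1, "z": -3.7, "ax": 0, "ay": 0.004, "az": 0, "hand": 170},
    {"x": 0, "y": -1.6, "z": -5.4, "ax": 0, "ay": 0.005, "az": 0, "hand": 170},
    {"x": 0, "y": -2.2, "z": -7, "ax": 0, "ay": 0.005, "az": 0, "hand": 170},
    {"x": 0, "y": -2.7, "z": -8.6, "ax": 0, "ay": 0.005, "az": 0, "hand": 170},
    {"x": 0, "y": -3.1, "z": -9.8, "ax": 0, "ay": 0.005, "az": 0, "hand": 170},
    {"x": 0, "y": -3.1, "z": -10.1, "ax": 0, "ay": 0.005, "az": 0, "hand": 170},
    {"x": 0, "y": -3.1, "z": -10.1, "ax": 0, "ay": 0.005, "az": 0, "hand": 170}
  ]
}}

```text
t: 6.3
eef_pos: [0.5602, -0.0975, 0.0367]
eef_rot: [-34.4, 89.8, 61.6]
wrist_force: [0.5, 3.2, 3.0]
width: 0.0491
```

```bash
python3 - <<'E'
from h import *
import pickle
st=arm.state(); print(st["eef_pos"],st["eef_rot"],st["wrist_force"],st["width"])
r=np.load("rail.npz"); H=r["O"]-.025*r["x"]-.12*r["y"]
d=st["eef_pos"]-H; print("rel clip: x",d@r["x"],"y",d@r["y"])
plan(H+[0,0,0.0365],6.06,st)
p,d=eyes.capture("wrist"); cv2.imwrite("pics/w5.png",p); pickle.dump(st,open("w5.pkl","wb"))
E
```

```text
[ 0.56021839 -0.09746777  0.03674152] [-34.38908399  89.84318377  61.63716497] [0.54626418 3.17396948 3.01011067] 0.04914903718558961
rel clip: x -0.09804863523213053 y 0.00021646104733441497
t 6.3 shift cm [ 0.04 -9.8  -0.02] rot [-0.0006  0.0023  0.0015]
```

View pics/w5.png

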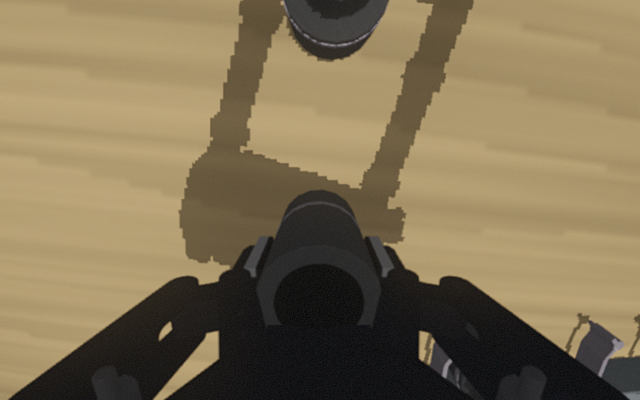

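>>> {"op": "jog_arm", "data": {
  "series": [
    {"x": 0, "y": -1, "z": 0, "ax": 0, "ay": 0.002, "az": 0.001, "hand": 170},
    {"x": 0, "y": -2.5, "z": 0, "ax": 0, "ay": 0.002, "az": 0.001, "hand": 170},
    {"x": 0, "y": -4, "z": 0, "ax": 0, "ay": 0.002, "az": 0.001, "hand": 170},
    {"x": 0, "y": -5, "z": 0, "ax": 0, "ay": 0.002, "az": 0.001, "hand": 170},
    {"x": 0, "y": -6, "z": 0, "ax": 0, "ay": 0.002, "az": 0.001, "hand": 170},
    {"x": 0, "y": -6.8, "z": 0, "ax": 0, "ay": 0.002, "az": 0.001, "hand": 170},
    {"x": 0, "y": -7.5, "z": 0, "ax": 0, "ay": 0.002, "az": 0.001, "hand": 170},
    {"x": 0, "y": -8, "z": 0, "ax": 0, "ay": 0.002, "az": 0.001, "hand": 170}
  ]
}}

```text
t: 7.02
eef_pos: [0.6383, -0.0891, 0.0355]
eef_rot: [98.6, 89.7, -165.3]
wrist_force: [-5.8, 0.2, 1.3]
width: 0.0491
```

```bash
cat > rel.py <<'E'
from h import *
import sys
k=int(sys.argv[1]); st=arm.state(); print("F",st["wrist_force"].round(1),"tau",st["torque"].round(2),"w",round(st["width"],4),"pos",st["eef_pos"].round(4))
r=np.load("rail.npz"); H=r["O"]-.025*r["x"]+k*.12*r["y"]
d=st["eef_pos"]-H; print("rel clip: x",d@r["x"],"y",d@r["y"])
plan(H+[0,0,0.0365],6.06,st)
E
python3 rel.py -1
```

```text
F [-5.8  0.2  1.3] tau [-0.11  1.13 -0.01] w 0.0491 pos [ 0.6383 -0.0891  0.0355]
rel clip: x -0.019538984218381836 y 0.00029694715089030534
t 7.02 shift cm [-0.11 -1.95 -0.03] rot [-0.0003 -0.0007 -0.0043]
```

>>> {"op": "jog_arm", "data": {
  "series": [
    {"x": 0, "y": -0.4, "z": 0, "ax": 0, "ay": 0, "az": -0.004, "hand": 170},
    {"x": 0, "y": -0.8, "z": 0, "ax": 0, "ay": 0, "az": -0.004, "hand": 170},
    {"x": 0, "y": -1.1, "z": 0, "ax": 0, "ay": 0, "az": -0.004, "hand": 170},
    {"x": 0, "y": -1.4, "z": 0, "ax": 0, "ay": 0, "az": -0.004, "hand": 170},
    {"x": 0, "y": -1.6, "z": 0, "ax": 0, "ay": 0, "az": -0.004, "hand": 170},
    {"x": 0, "y": -1.8, "z": 0, "ax": 0, "ay": 0, "az": -0.004, "hand": 170},
    {"x": 0, "y": -2, "z": 0, "ax": 0, "ay": 0, "az": -0.004, "hand": 170},
    {"x": 0, "y": -2.1, "z": 0, "ax": 0, "ay": 0, "az": -0.004, "hand": 170}
  ]
}}

```text
t: 7.68
eef_pos: [0.6576, -0.087, 0.0341]
eef_rot: [97.1, 89.7, -166.9]
wrist_force: [-6.3, -0.7, 0.4]
width: 0.0493
```

```bash
python3 rel.py -1
```

```text
F [-6.3 -0.7  0.4] tau [-0.15  1.35  0.03] w 0.0493 pos [ 0.6576 -0.087   0.0341]
rel clip: x -0.00013268239222739917 y 0.00031995064556567606
t 7.68 shift cm [-0.24 -0.01 -0.03] rot [-0.0004 -0.0006 -0.0047]
```

>>> {"op": "jog_arm", "data": {
  "series": [
    {"x": 0, "y": -0.1, "z": 0, "ax": 0, "ay": 0, "az": -0.004, "hand": 170},
    {"x": 0, "y": -0.2, "z": 0, "ax": 0, "ay": 0, "az": -0.004, "hand": 170},
    {"x": 0, "y": -0.3, "z": 0, "ax": 0, "ay": 0, "az": -0.004, "hand": 170},
    {"x": 0, "y": -0.4, "z": 0, "ax": 0, "ay": 0, "az": -0.004, "hand": 170},
    {"x": 0, "y": -0.45, "z": 0, "ax": 0, "ay": 0, "az": -0.004, "hand": 170},
    {"x": 0, "y": -0.5, "z": 0, "ax": 0, "ay": 0, "az": -0.004, "hand": 170},
    {"x": 0, "y": -0.5, "z": 0, "ax": 0, "ay": 0, "az": -0.004, "hand": 170},
    {"x": 0, "y": -0.5, "z": 0, "ax": 0, "ay": 0, "az": -0.004, "hand": 170}
  ]
}}

```text
t: 8.35
eef_pos: [0.661, -0.0867, 0.0328]
eef_rot: [96.4, 89.7, -167.5]
wrist_force: [-6.3, -1.6, 0.4]
width: 0.0489
```

```bash
python3 rel.py -1
python3 - <<'E'
from h import *
for n in("wrist","scene"):
    p,d=eyes.capture(n); cv2.imwrite(f"pics/{n}6.png",p if n=="wrist" else cv2.resize(p[150:310,240:480],None,fx=3,fy=3,interpolation=cv2.INTER_CUBIC))
E
```

```text
F [-6.3 -1.6  0.4] tau [-0.16  1.25  0.03] w 0.0489 pos [ 0.661  -0.0867  0.0328]
rel clip: x 0.003336607475856453 y 0.0002930774030282169
t 8.35 shift cm [-0.37  0.34 -0.03] rot [-0.0006 -0.0005 -0.0045]
```

View pics/wrist6.png

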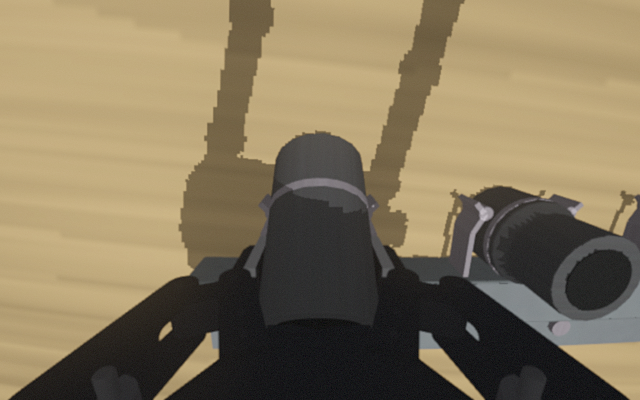

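View pics/scene6.png

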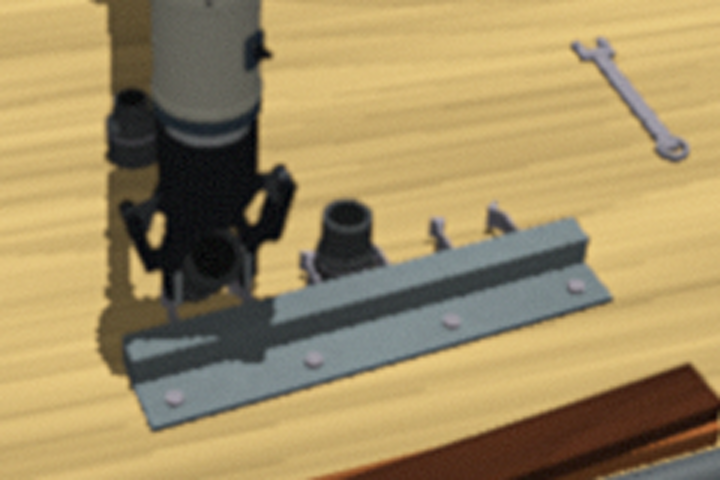

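```bash
cat > tilt.py <<'E'
from h import *
import pickle,sys
st=arm.state(); p,d=eyes.capture("wrist"); cv2.imwrite(f"pics/{sys.argv[1]}.png",p)
P=cloud("wrist",d,st)
r=np.load("rail.npz")
for v in range(130,330,12):
    q=P[v,318:323].mean(0); print(v,"x",round(float((q-r["O"])@r["x"]),4),"z",round(float(q[2]),4),p[v,320])
E
python3 tilt.py w7; python3 rel.py -1
```

```text
130 x -0.0851 z -0.0 [121 164 187]
142 x -0.0801 z 0.0365 [78 79 83]
154 x -0.0749 z 0.0427 [75 78 81]
166 x -0.0701 z 0.0491 [76 79 79]
178 x -0.0655 z 0.0546 [112 108 113]
190 x -0.0612 z 0.0595 [75 77 76]
202 x -0.0573 z 0.0646 [47 48 50]
214 x -0.0536 z 0.0692 [49 49 50]
226 x -0.0496 z 0.0725 [46 48 47]
238 x -0.0462 z 0.0766 [47 47 46]
250 x -0.0434 z 0.0813 [47 47 49]
262 x -0.0402 z 0.0846 [46 48 47]
274 x -0.0373 z 0.088 [46 48 47]
286 x -0.0348 z 0.0917 [48 48 46]
298 x -0.0323 z 0.0951 [48 46 46]
310 x -0.0296 z 0.0978 [46 46 45]
322 x -0.0194 z 0.0911 [22 16 19]
F [-6.1 -0.7  0.1] tau [-0.19  1.18 -0.03] w 0.0493 pos [ 0.6611 -0.0867  0.0329]
rel clip: x 0.003370141498656125 y 0.00030162529550559154
t 8.5 shift cm [-0.36  0.34 -0.03] rot [-0.0006 -0.0005 -0.0043]
```

```bash
python3 - <<'E'
import numpy as np
for i in range(1,9):
    t=np.radians(39*i/8); x,z=.0223,.0319
    X=x*np.cos(t)-z*np.sin(t)-x; Z=x*np.sin(t)+z*np.cos(t)-z
    print(i,"x",round(-Z*100,2),"y",round(-X*100+0.6*i/8,2),"az",round(-t,3))
E
```

```text
1 x -0.18 y 0.35 az -0.085
2 x -0.33 y 0.72 az -0.17
3 x -0.46 y 1.1 az -0.255
4 x -0.56 y 1.49 az -0.34
5 x -0.64 y 1.89 az -0.425
6 x -0.68 y 2.29 az -0.511
7 x -0.7 y 2.7 az -0.596
8 x -0.69 y 3.1 az -0.681
```

>>> {"op": "jog_arm", "data": {
  "series": [
    {"x": 0, "y": 0.1, "z": 0, "ax": 0, "ay": 0, "az": 0, "hand": 200},
    {"x": -0.18, "y": 0.35, "z": 0, "ax": 0, "ay": 0, "az": -0.085, "hand": 200},
    {"x": -0.25, "y": 0.53, "z": 0, "ax": 0, "ay": 0, "az": -0.128, "hand": 200},
    {"x": -0.33, "y": 0.72, "z": 0, "ax": 0, "ay": 0, "az": -0.17, "hand": 200},
    {"x": -0.4, "y": 0.91, "z": 0, "ax": 0, "ay": 0, "az": -0.213, "hand": 200},
    {"x": -0.46, "y": 1.1, "z": 0, "ax": 0, "ay": 0, "az": -0.255, "hand": 200},
    {"x": -0.52, "y": 1.3, "z": 0, "ax": 0, "ay": 0, "az": -0.298, "hand": 200},
    {"x": -0.56, "y": 1.49, "z": 0, "ax": 0, "ay": 0, "az": -0.34, "hand": 200}
  ],
  "grip_force": 80
}}

```text
t: 9.17
eef_pos: [0.6477, -0.0883, 0.0396]
eef_rot: [-90.3, 70.4, 5.7]
wrist_force: [3.5, 0.5, -1.8]
width: 0.0488
```

```bash
python3 tilt.py w8; python3 rel.py -1
```

```text
130 x -0.0886 z 0.0005 [ 71 102 117]
142 x -0.0912 z 0.0231 [49 52 55]
154 x -0.0883 z 0.0305 [52 53 55]
166 x -0.0857 z 0.0378 [49 52 54]
178 x -0.0835 z 0.0447 [65 65 67]
190 x -0.0809 z 0.0506 [50 49 53]
202 x -0.0791 z 0.0569 [49 50 53]
214 x -0.0769 z 0.0622 [50 53 52]
226 x -0.075 z 0.0675 [52 55 53]
238 x -0.0731 z 0.0723 [49 49 50]
250 x -0.0714 z 0.0771 [50 51 50]
262 x -0.0701 z 0.0819 [48 48 48]
274 x -0.0683 z 0.0858 [50 50 49]
286 x -0.0669 z 0.09 [47 47 48]
298 x -0.0656 z 0.0939 [49 48 49]
310 x -0.0643 z 0.0976 [45 45 45]
322 x -0.0539 z 0.0957 [14 22 17]
F [ 7.2  1.2 -0.9] tau [ 0.26 -0.85  0.03] w 0.0483 pos [ 0.6471 -0.0884  0.0395]
rel clip: x -0.010681465219041618 y 8.861097957060267e-05
t 9.22 shift cm [ 0.64 -0.9  -0.01] rot [-0.0009 -0.0017  0.3443]
```

View pics/w8.png

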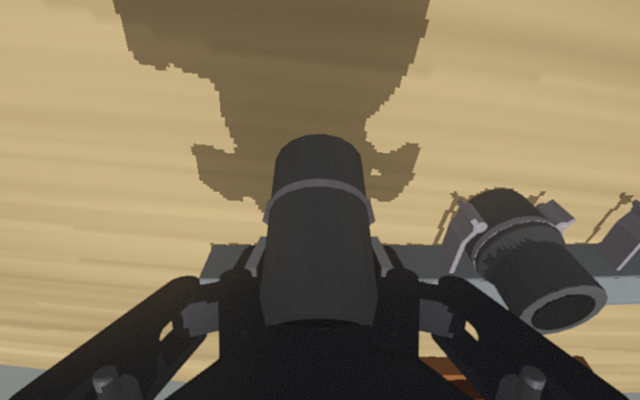

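```bash
python3 - <<'E'
import numpy as np
a=np.radians(19.73)
for i in range(1,9):
    t=np.radians(19.5*i/8); x,z=.0098,.0380
    X=x*np.cos(t)-z*np.sin(t)-x-.004*i/8; Z=x*np.sin(t)+z*np.cos(t)-z
    # tool x=(sin a,-cos a); tool y = (-cos a, -sin a)
    print(i,"x",round((X*np.sin(a)-Z*np.cos(a))*100,2),"y",round((-X*np.cos(a)-Z*np.sin(a))*100,2),"az",round(-t,3))
E
```

```text
1 x -0.11 y 0.19 az -0.043
2 x -0.21 y 0.38 az -0.085
3 x -0.3 y 0.57 az -0.128
4 x -0.39 y 0.77 az -0.17
5 x -0.48 y 0.97 az -0.213
6 x -0.55 y 1.17 az -0.255
7 x -0.62 y 1.38 az -0.298
8 x -0.68 y 1.59 az -0.34
```

>>> {"op": "jog_arm", "data": {
  "series": [
    {"x": -0.11, "y": 0.19, "z": 0, "ax": 0, "ay": 0, "az": -0.043, "hand": 200},
    {"x": -0.21, "y": 0.38, "z": 0, "ax": 0, "ay": 0, "az": -0.085, "hand": 200},
    {"x": -0.3, "y": 0.57, "z": 0, "ax": 0, "ay": 0, "az": -0.128, "hand": 200},
    {"x": -0.39, "y": 0.77, "z": 0, "ax": 0, "ay": 0, "az": -0.17, "hand": 200},
    {"x": -0.48, "y": 0.97, "z": 0, "ax": 0, "ay": 0, "az": -0.213, "hand": 200},
    {"x": -0.55, "y": 1.17, "z": 0, "ax": 0, "ay": 0, "az": -0.255, "hand": 200},
    {"x": -0.62, "y": 1.38, "z": 0, "ax": 0, "ay": 0, "az": -0.298, "hand": 200},
    {"x": -0.68, "y": 1.59, "z": 0, "ax": 0, "ay": 0, "az": -0.34, "hand": 200}
  ],
  "grip_force": 80
}}

```text
t: 9.88
eef_pos: [0.631, -0.0902, 0.0419]
eef_rot: [-90.2, 50.5, 5.8]
wrist_force: [7.2, 1.8, 4.9]
width: 0.0483
```

```bash
python3 tilt.py w9; python3 rel.py -1
```

```text
130 x -0.1005 z 0.0002 [ 72 100 116]
142 x -0.0988 z 0.007 [51 53 53]
154 x -0.0987 z 0.0151 [52 55 56]
166 x -0.0987 z 0.0228 [55 57 58]
178 x -0.0988 z 0.03 [67 69 71]
190 x -0.0989 z 0.0367 [56 57 58]
202 x -0.0988 z 0.0429 [54 55 56]
214 x -0.0989 z 0.0489 [56 56 60]
226 x -0.0986 z 0.0543 [52 55 52]
238 x -0.0989 z 0.0597 [54 55 55]
250 x -0.0984 z 0.0645 [54 53 53]
262 x -0.0985 z 0.0693 [52 54 51]
274 x -0.0984 z 0.0738 [55 51 53]
286 x -0.0987 z 0.0782 [53 51 48]
298 x -0.0998 z 0.0826 [50 50 49]
310 x -0.0985 z 0.0862 [57 56 54]
322 x -0.0884 z 0.088 [40 42 39]
F [ 4.4 -0.1  0.3] tau [ 0.15 -0.21 -0.09] w 0.0483 pos [ 0.6309 -0.0902  0.042 ]
rel clip: x -0.027004576411163557 y -4.98697954493125e-05
t 9.93 shift cm [ 2.14 -1.73  0.01] rot [-0.0017 -0.0027  0.6925]
```

View pics/w9.png

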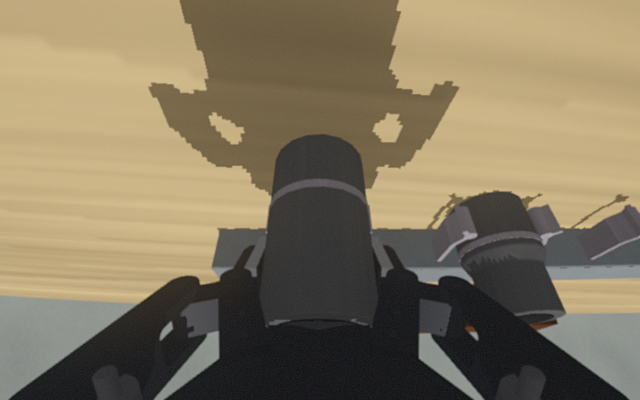

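>>> {"op": "jog_arm", "data": {
  "series": [
    {"x": 0, "y": 0, "z": 0, "ax": 0, "ay": 0, "az": 0, "hand": 90},
    {"x": 0, "y": 0, "z": 0, "ax": 0, "ay": 0, "az": 0, "hand": 60},
    {"x": 0, "y": 0, "z": 0, "ax": 0, "ay": 0, "az": 0, "hand": 40},
    {"x": 0, "y": 0, "z": 0, "ax": 0, "ay": 0, "az": 0, "hand": 30},
    {"x": -1, "y": 0, "z": 0, "ax": 0, "ay": 0, "az": 0, "hand": 30},
    {"x": -2.5, "y": 0, "z": 0, "ax": 0, "ay": 0, "az": 0, "hand": 30},
    {"x": -4.5, "y": 0, "z": 0, "ax": 0, "ay": 0, "az": 0, "hand": 30},
    {"x": -7, "y": 0, "z": 0, "ax": 0, "ay": 0, "az": 0, "hand": 30}
  ],
  "grip_force": 80
}}

```text
t: 10.6
eef_pos: [0.5855, -0.0943, 0.0946]
eef_rot: [-90.1, 50.5, 5.9]
wrist_force: [0.8, -1.3, 0.3]
width: 0.0753
```

```bash
python3 tilt.py w10; python3 rel.py -1
```

```text
130 x -0.1005 z 0.0004 [107 149 170]
142 x -0.0997 z 0.0123 [49 54 58]
154 x -0.128 z 0.0519 [48 52 57]
166 x -0.0994 z 0.0352 [53 57 60]
178 x -0.0999 z 0.0461 [45 50 54]
190 x -0.0999 z 0.0558 [47 50 52]
202 x -0.0996 z 0.0648 [50 50 54]
214 x -0.0996 z 0.0735 [48 52 52]
226 x -0.0996 z 0.0817 [51 52 54]
238 x -0.096 z 0.0876 [82 82 81]
250 x -0.0809 z 0.0882 [37 41 40]
262 x -0.0617 z 0.0882 [35 41 41]
274 x 0.1699 z 0.0126 [33 51 80]
286 x 0.1937 z 0.0234 [20 26 42]
298 x 0.2014 z 0.0399 [33 51 81]
310 x 0.8978 z -0.1052 [130 133 131]
322 x 0.8984 z -0.0607 [128 132 129]
F [ 1.9 -1.4  3.8] tau [-0.05  0.26 -0.06] w 0.0754 pos [ 0.5859 -0.0952  0.1007]
rel clip: x -0.0722510540900529 y -0.0002541806392677572
t 10.65 shift cm [ 9.56 -1.43  0.07] rot [-5.000e-04 -4.600e-03  6.954e-01]
```

View pics/w10.png

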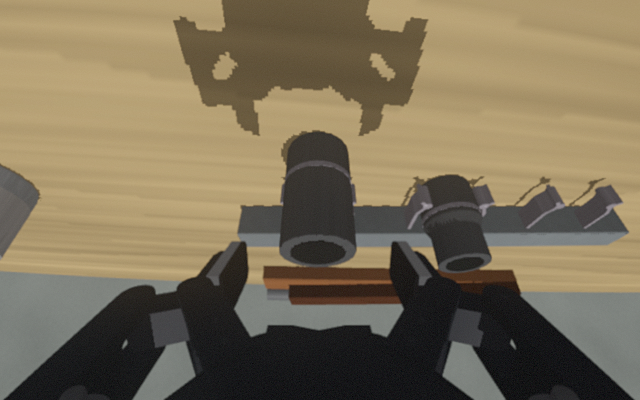

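```bash
cat >> h.py <<'E'
def planr(rx,ry,z,tilt=0,st=None):
    """rail coords; tilt deg = tips forward (hand leaning back to robot)"""
    st=st or arm.state(); R=Rt(st); r=np.load("rail.npz")
    t=np.radians(tilt); X,Y,Z=r["x"],r["y"],np.array([0,0,1.])
    tx=np.sin(t)*X-np.cos(t)*Z; tz=Y; ty=np.cross(tz,tx)
    G=Rn.from_matrix(np.c_[tx,ty,tz]); pos=r["O"]+rx*X+ry*Y+z*Z
    c=st["eef_pos"]-r["O"]
    print("t",round(st["t"],2),"now rail",(c@X).round(4),(c@Y).round(4),c[2].round(4),"F",(st["wrist_force"]@X).round(1),st["wrist_force"][2].round(1),"w",round(st["width"],4))
    print("   shift cm",(R.inv().apply(pos-st["eef_pos"])*100).round(2),"rot",(R.inv()*G).as_rotvec().round(3))
E
python3 -c "
from h import *
planr(-.125,-.12,.09,22)"
```

```text
t 10.65 now rail -0.0973 -0.1203 0.1007 F 1.8 3.8 w 0.0754
   shift cm [-0.95  2.82  0.02] rot [ 0.    -0.005  0.311]
```

>>> {"op": "jog_arm", "data": {
  "series": [
    {"x": -1, "y": 0.8, "z": 0, "ax": 0, "ay": 0, "az": 0.04, "hand": 30},
    {"x": -1, "y": 1.6, "z": 0, "ax": 0, "ay": 0, "az": 0.08, "hand": 30},
    {"x": -1, "y": 2.4, "z": 0, "ax": 0, "ay": -0.002, "az": 0.13, "hand": 100},
    {"x": -1, "y": 2.8, "z": 0, "ax": 0, "ay": -0.004, "az": 0.18, "hand": 255},
    {"x": -1, "y": 2.8, "z": 0, "ax": 0, "ay": -0.005, "az": 0.23, "hand": 255},
    {"x": -1, "y": 2.8, "z": 0, "ax": 0, "ay": -0.005, "az": 0.28, "hand": 255},
    {"x": -1, "y": 2.8, "z": 0, "ax": 0, "ay": -0.005, "az": 0.31, "hand": 255},
    {"x": -1, "y": 2.8, "z": 0, "ax": 0, "ay": -0.005, "az": 0.31, "hand": 255}
  ],
  "grip_force": 80
}}

```text
t: 11.32
eef_pos: [0.5593, -0.0981, 0.0911]
eef_rot: [-90.1, 68.0, 6.1]
wrist_force: [0.7, 0.6, 0.0]
width: 0.0022
```

```bash
python3 -c "
from h import *
planr(-.125,-.12,.016,22)"
```

```text
t 11.32 now rail -0.124 -0.1203 0.0911 F 0.8 0.0 w 0.0022
   shift cm [6.93 2.91 0.04] rot [0.001 0.    0.001]
```

>>> {"op": "jog_arm", "data": {
  "series": [
    {"x": 0.7, "y": 0.3, "z": 0, "ax": 0, "ay": 0, "az": 0, "hand": 255},
    {"x": 2, "y": 0.84, "z": 0, "ax": 0, "ay": 0, "az": 0, "hand": 255},
    {"x": 3.4, "y": 1.43, "z": 0, "ax": 0, "ay": 0, "az": 0, "hand": 255},
    {"x": 4.8, "y": 2.02, "z": 0, "ax": 0, "ay": 0, "az": 0, "hand": 255},
    {"x": 6, "y": 2.52, "z": 0, "ax": 0, "ay": 0, "az": 0, "hand": 255},
    {"x": 6.7, "y": 2.81, "z": 0, "ax": 0, "ay": 0, "az": 0, "hand": 255},
    {"x": 6.9, "y": 2.9, "z": 0, "ax": 0, "ay": 0, "az": 0, "hand": 255},
    {"x": 6.9, "y": 2.9, "z": 0, "ax": 0, "ay": 0, "az": 0, "hand": 255}
  ],
  "grip_force": 80
}}

```text
t: 11.98
eef_pos: [0.5577, -0.0981, 0.0151]
eef_rot: [-89.9, 68.0, 6.2]
wrist_force: [-0.1, -0.1, -0.1]
width: 0.0002
```

```bash
python3 tilt.py w11 | sed -n 3,12p;  python3 -c "
from h import *
planr(-.085,-.12,.014,22)"
```

```text
154 x -0.1766 z 0.0005 [55 80 94]
166 x -0.1694 z -0.0001 [53 77 90]
178 x -0.1625 z 0.0004 [54 79 95]
190 x -0.1548 z 0.0003 [52 79 93]
202 x -0.1469 z 0.0007 [53 75 87]
214 x -0.1381 z 0.0006 [53 77 90]
226 x -0.1288 z 0.0007 [52 77 91]
238 x -0.1382 z 0.0199 [22 25 33]
250 x -0.1436 z 0.0331 [22 27 30]
262 x -0.1482 z 0.0441 [19 20 27]
t 12.03 now rail -0.125 -0.1204 0.0163 F 1.0 0.6 w 0.0003
   shift cm [ 1.71 -3.63  0.04] rot [0.001 0.    0.001]
```

View pics/w11.png

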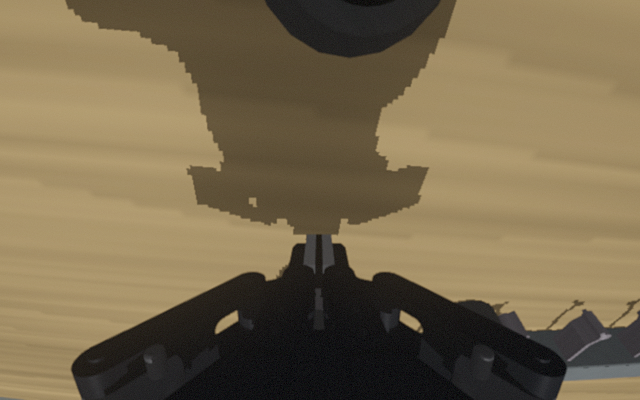

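>>> {"op": "jog_arm", "data": {
  "series": [
    {"x": 0.3, "y": -0.4, "z": 0, "ax": 0, "ay": 0, "az": 0, "hand": 255},
    {"x": 0.6, "y": -1.1, "z": 0.04, "ax": 0, "ay": 0, "az": 0, "hand": 255},
    {"x": 0.8, "y": -1.7, "z": 0.04, "ax": 0, "ay": 0, "az": 0, "hand": 255},
    {"x": 1.05, "y": -2.3, "z": 0.04, "ax": 0, "ay": 0, "az": 0, "hand": 255},
    {"x": 1.3, "y": -2.85, "z": 0.04, "ax": 0, "ay": 0, "az": 0, "hand": 255},
    {"x": 1.5, "y": -3.35, "z": 0.04, "ax": 0, "ay": 0, "az": 0, "hand": 255},
    {"x": 1.7, "y": -3.8, "z": 0.04, "ax": 0, "ay": 0, "az": 0, "hand": 255},
    {"x": 1.85, "y": -4.2, "z": 0.04, "ax": 0, "ay": 0, "az": 0, "hand": 255}
  ],
  "grip_force": 80
}}

```text
t: 12.7
eef_pos: [0.6035, -0.0934, 0.0157]
eef_rot: [-90.1, 68.1, 6.0]
wrist_force: [-14.7, -1.1, 10.0]
width: 0.0
```

```bash
python3 tilt.py w12 >/dev/null;  python3 -c "
from h import *
planr(-.06,-.12,.014,22)
p,d=eyes.capture('scene'); cv2.imwrite('pics/s12.png',cv2.resize(p[150:310,240:480],None,fx=3,fy=3,interpolation=cv2.INTER_CUBIC))"
```

```text
t 12.75 now rail -0.0788 -0.1203 0.0158 F -10.1 6.6 w -0.0004
   shift cm [ 0.87 -1.68  0.03] rot [ 0.002 -0.    -0.001]
```

View pics/w12.png

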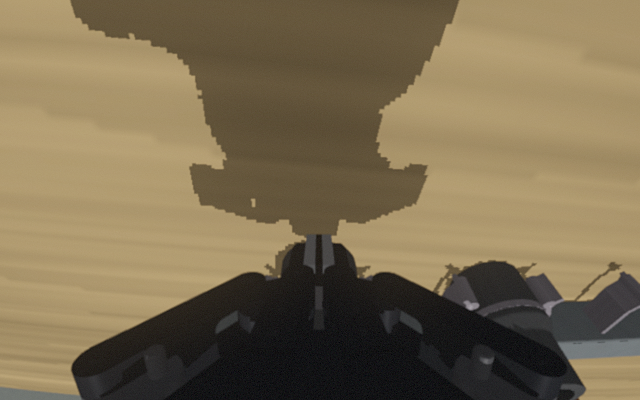

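View pics/s12.png

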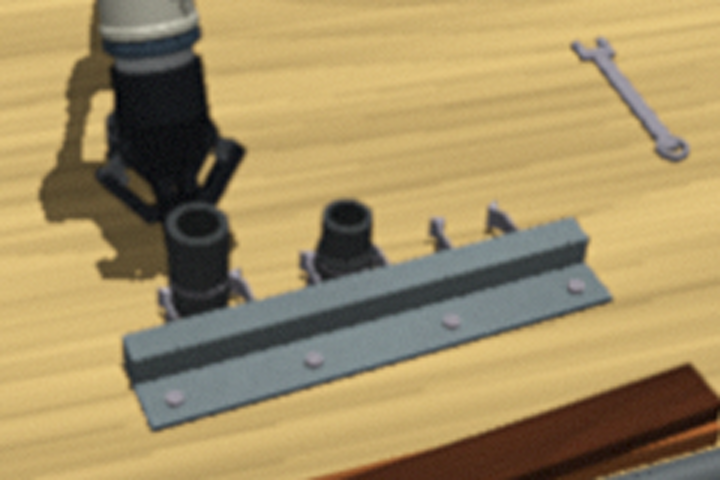

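>>> {"op": "jog_arm", "data": {
  "series": [
    {"x": 0.2, "y": -0.3, "z": 0.03, "ax": 0, "ay": 0, "az": 0, "hand": 255},
    {"x": 0.3, "y": -0.55, "z": 0.03, "ax": 0, "ay": 0, "az": 0, "hand": 255},
    {"x": 0.4, "y": -0.8, "z": 0.03, "ax": 0, "ay": 0, "az": 0, "hand": 255},
    {"x": 0.5, "y": -1.0, "z": 0.03, "ax": 0, "ay": 0, "az": 0, "hand": 255},
    {"x": 0.57, "y": -1.2, "z": 0.03, "ax": 0, "ay": 0, "az": 0, "hand": 255},
    {"x": 0.64, "y": -1.4, "z": 0.03, "ax": 0, "ay": 0, "az": 0, "hand": 255},
    {"x": 0.7, "y": -1.55, "z": 0.03, "ax": 0, "ay": 0, "az": 0, "hand": 255},
    {"x": 0.74, "y": -1.65, "z": 0.03, "ax": 0, "ay": 0, "az": 0, "hand": 255}
  ],
  "grip_force": 80
}}

```text
t: 13.47
eef_pos: [0.6224, -0.0913, 0.0158]
eef_rot: [-90.2, 68.1, 6.0]
wrist_force: [-8.9, -1.1, 6.2]
width: -0.0002
```

```bash
 python3 -c "
from h import *
planr(-.06,-.12,.014,22)
p,d=eyes.capture('scene'); cv2.imwrite('pics/s13.png',cv2.resize(p[150:310,240:480],None,fx=3,fy=3,interpolation=cv2.INTER_CUBIC))"
```

```text
t 13.47 now rail -0.0606 -0.1202 0.0158 F -8.9 6.2 w -0.0002
   shift cm [0.19 0.01 0.02] rot [ 0.002 -0.001 -0.002]
```

View pics/s13.png

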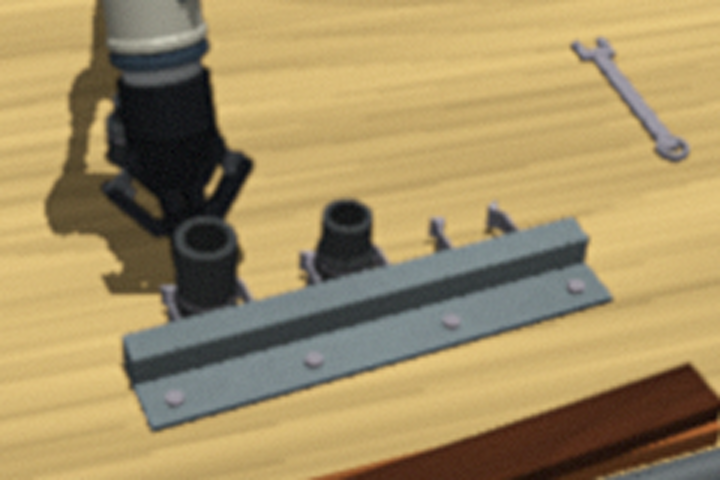

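>>> {"op": "jog_arm", "data": {
  "series": [
    {"x": 0.08, "y": -0.1, "z": 0.02, "ax": 0, "ay": 0, "az": 0, "hand": 255},
    {"x": 0.12, "y": -0.2, "z": 0.02, "ax": 0, "ay": 0, "az": 0, "hand": 255},
    {"x": 0.15, "y": -0.3, "z": 0.02, "ax": 0, "ay": 0, "az": 0, "hand": 255},
    {"x": 0.19, "y": -0.4, "z": 0.02, "ax": 0, "ay": 0, "az": 0, "hand": 255},
    {"x": 0.23, "y": -0.48, "z": 0.02, "ax": 0, "ay": 0, "az": 0, "hand": 255},
    {"x": 0.26, "y": -0.55, "z": 0.02, "ax": 0, "ay": 0, "az": 0, "hand": 255},
    {"x": 0.28, "y": -0.6, "z": 0.02, "ax": 0, "ay": 0, "az": 0, "hand": 255},
    {"x": 0.28, "y": -0.6, "z": 0.02, "ax": 0, "ay": 0, "az": 0, "hand": 255}
  ],
  "grip_force": 80
}}

```text
t: 14.18
eef_pos: [0.6244, -0.0911, 0.0155]
eef_rot: [-90.2, 68.8, 6.1]
wrist_force: [-44.0, -2.3, 26.9]
width: 0.0002
```

```bash
 python3 -c "
from h import *
planr(-.06,-.12,.014,22)"
```

```text
t 14.18 now rail -0.0585 -0.1202 0.0155 F -44.0 26.9 w 0.0002
   shift cm [0.09 0.19 0.02] rot [ 0.004  0.    -0.014]
```

>>> {"op": "jog_arm", "data": {
  "series": [
    {"x": -0.2, "y": 0.5, "z": 0, "ax": 0, "ay": 0, "az": 0, "hand": 255},
    {"x": -0.6, "y": 1.5, "z": 0, "ax": 0, "ay": 0, "az": 0, "hand": 255},
    {"x": -1.1, "y": 2.8, "z": 0, "ax": 0, "ay": 0, "az": 0, "hand": 255},
    {"x": -2.5, "y": 2.5, "z": 0, "ax": 0, "ay": 0, "az": 0, "hand": 255},
    {"x": -4.5, "y": 1.7, "z": 0, "ax": 0, "ay": 0, "az": 0, "hand": 255},
    {"x": -7, "y": 0.7, "z": 0, "ax": 0, "ay": 0, "az": 0.1, "hand": 255},
    {"x": -9, "y": -0.2, "z": 0, "ax": 0, "ay": 0, "az": 0.2, "hand": 150},
    {"x": -10.4, "y": -1, "z": 0, "ax": 0, "ay": 0, "az": 0.3, "hand": 50}
  ],
  "grip_force": 80
}}

```text
t: 14.85
eef_pos: [0.5975, -0.0944, 0.1203]
eef_rot: [-92.9, 86.0, 3.3]
wrist_force: [0.8, -0.1, 0.1]
width: 0.0234
```

```bash
 python3 - <<'E'
from h import *
r=np.load("rail.npz")
S=np.array([0.4317,-0.1026,0])-r["O"]; print("small rail",S@r["x"],S@r["y"])
planr(S@r["x"],S@r["y"],.14,0)
p,d=eyes.capture('wrist'); cv2.imwrite('pics/w14.png',p)
E
```

```text
small rail -0.2513899427602128 -0.11130854136327474
t 14.85 now rail -0.0856 -0.1206 0.1203 F 0.8 0.1 w 0.0234
   shift cm [-3.14 16.4   0.96] rot [ 0.002 -0.003  0.071]
```

View pics/w14.png

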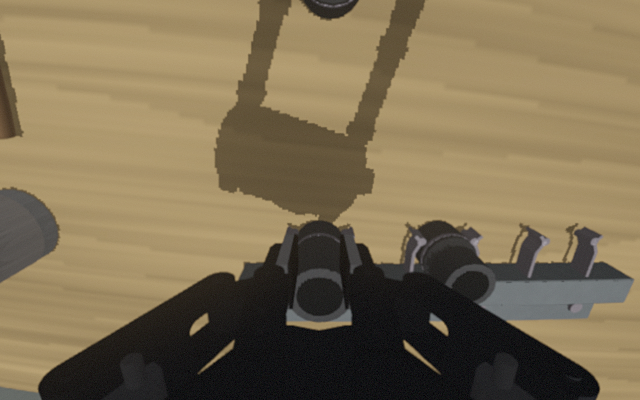

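>>> {"op": "jog_arm", "data": {
  "series": [
    {"x": -2, "y": 1, "z": 0, "ax": 0, "ay": 0, "az": 0.02, "hand": 0},
    {"x": -3.1, "y": 3, "z": 0.2, "ax": 0, "ay": 0, "az": 0.04, "hand": 0},
    {"x": -3.1, "y": 6, "z": 0.4, "ax": 0, "ay": 0, "az": 0.06, "hand": 0},
    {"x": -3.1, "y": 9, "z": 0.6, "ax": 0, "ay": -0.002, "az": 0.07, "hand": 0},
    {"x": -3.1, "y": 12, "z": 0.8, "ax": 0.002, "ay": -0.003, "az": 0.071, "hand": 0},
    {"x": -3.1, "y": 14.5, "z": 0.95, "ax": 0.002, "ay": -0.003, "az": 0.071, "hand": 0},
    {"x": -3.1, "y": 16.2, "z": 0.95, "ax": 0.002, "ay": -0.003, "az": 0.071, "hand": 0},
    {"x": -3.1, "y": 16.4, "z": 0.95, "ax": 0.002, "ay": -0.003, "az": 0.071, "hand": 0}
  ],
  "grip_force": 40
}}

```text
t: 15.57
eef_pos: [0.4342, -0.1027, 0.1422]
eef_rot: [133.0, 89.9, -130.8]
wrist_force: [0.1, -0.5, -0.0]
width: 0.0855
```

```bash
 python3 - <<'E'
from h import *
planr(-.2514,-.1113,.016,0)
st=arm.state();p,d=eyes.capture('wrist'); cv2.imwrite('pics/w15.png',p)
E
```

```text
t 15.57 now rail -0.2489 -0.1117 0.1422 F 0.1 -0.0 w 0.0855
   shift cm [12.62  0.23  0.06] rot [ 0.001 -0.001 -0.001]
```

View pics/w15.png

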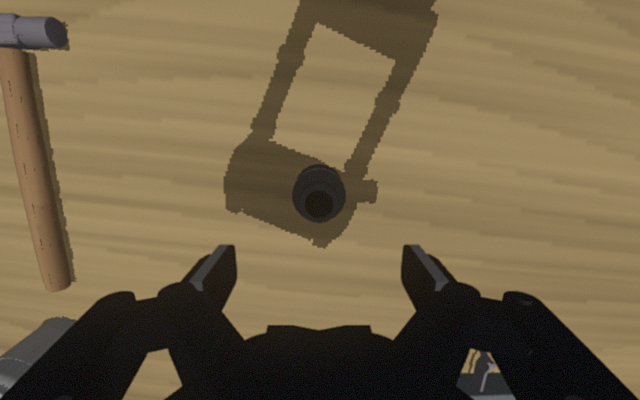

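Centred laterally on the small socket (about px 319,195). Descending.

>>> {"op": "jog_arm", "data": {
  "series": [
    {"x": 1, "y": 0.2, "z": 0.05, "ax": 0, "ay": 0, "az": 0, "hand": 0},
    {"x": 3, "y": 0.2, "z": 0.05, "ax": 0, "ay": 0, "az": 0, "hand": 0},
    {"x": 5.5, "y": 0.2, "z": 0.05, "ax": 0, "ay": 0, "az": 0, "hand": 0},
    {"x": 8, "y": 0.2, "z": 0.05, "ax": 0, "ay": 0, "az": 0, "hand": 0},
    {"x": 10, "y": 0.2, "z": 0.05, "ax": 0, "ay": 0, "az": 0, "hand": 0},
    {"x": 11.6, "y": 0.2, "z": 0.05, "ax": 0, "ay": 0, "az": 0, "hand": 0},
    {"x": 12.4, "y": 0.2, "z": 0.05, "ax": 0, "ay": 0, "az": 0, "hand": 0},
    {"x": 12.5, "y": 0.2, "z": 0.05, "ax": 0, "ay": 0, "az": 0, "hand": 0}
  ],
  "grip_force": 40
}}

```text
t: 16.28
eef_pos: [0.4324, -0.102, 0.0148]
eef_rot: [84.0, 89.8, -179.9]
wrist_force: [-0.1, -0.3, -0.2]
width: 0.0855
```

```bash
 python3 - <<'E'
from h import *
planr(-.2514,-.1113,.016,0)
E
```

```text
t 16.28 now rail -0.2507 -0.1108 0.0148 F -0.1 -0.2 w 0.0855
   shift cm [-0.12  0.07 -0.05] rot [ 0.001  0.    -0.004]
```

>>> {"op": "jog_arm", "data": {
  "series": [
    {"x": -0.1, "y": 0.07, "z": -0.05, "ax": 0, "ay": 0, "az": -0.004, "hand": 60},
    {"x": -0.15, "y": 0.07, "z": -0.05, "ax": 0, "ay": 0, "az": -0.004, "hand": 90},
    {"x": -0.2, "y": 0.07, "z": -0.05, "ax": 0, "ay": 0, "az": -0.004, "hand": 120},
    {"x": -0.3, "y": 0.07, "z": -0.05, "ax": 0, "ay": 0, "az": -0.004, "hand": 150},
    {"x": -0.3, "y": 0.07, "z": -0.05, "ax": 0, "ay": 0, "az": -0.004, "hand": 170},
    {"x": -0.3, "y": 0.07, "z": -0.05, "ax": 0, "ay": 0, "az": -0.004, "hand": 170},
    {"x": -0.3, "y": 0.07, "z": -0.05, "ax": 0, "ay": 0, "az": -0.004, "hand": 170},
    {"x": -0.3, "y": 0.07, "z": -0.05, "ax": 0, "ay": 0, "az": -0.004, "hand": 170}
  ],
  "grip_force": 40
}}

```text
t: 16.95
eef_pos: [0.4321, -0.1027, 0.0185]
eef_rot: [-88.6, 90.0, 7.6]
wrist_force: [-1.8, 1.1, 3.5]
width: 0.0484
```

```bash
 python3 - <<'E'
from h import *
planr(-.105,.12,.018,0)
st=arm.state();p,d=eyes.capture('wrist'); cv2.imwrite('pics/w16.png',p)
E
```

```text
t 16.95 now rail -0.251 -0.1115 0.0185 F -1.7 3.5 w 0.0484
   shift cm [  0.06 -14.64  23.13] rot [0.001 0.    0.001]
```

View pics/w16.png

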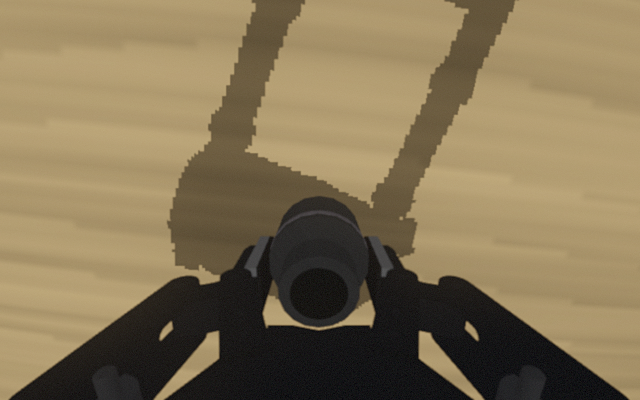

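>>> {"op": "jog_arm", "data": {
  "series": [
    {"x": 0, "y": -0.4, "z": 0.7, "ax": 0, "ay": 0, "az": 0, "hand": 170},
    {"x": 0, "y": -1.3, "z": 2, "ax": 0, "ay": 0, "az": 0, "hand": 170},
    {"x": 0, "y": -2.3, "z": 3.6, "ax": 0, "ay": 0, "az": 0, "hand": 170},
    {"x": 0, "y": -3.4, "z": 5.4, "ax": 0, "ay": 0, "az": 0, "hand": 170},
    {"x": 0, "y": -4.6, "z": 7.2, "ax": 0, "ay": 0, "az": 0, "hand": 170},
    {"x": 0, "y": -5.8, "z": 9.1, "ax": 0, "ay": 0, "az": 0, "hand": 170},
    {"x": 0, "y": -7, "z": 11, "ax": 0, "ay": 0, "az": 0, "hand": 170},
    {"x": 0, "y": -8.2, "z": 12.9, "ax": 0, "ay": 0, "az": 0, "hand": 170}
  ],
  "grip_force": 40
}}

```text
t: 17.67
eef_pos: [0.5, 0.035, 0.0185]
eef_rot: [179.4, 89.9, -84.5]
wrist_force: [-1.9, -3.9, 2.9]
width: 0.0488
```

```bash
 python3 - <<'E'
from h import *
planr(-.105,.12,.018,0)
E
```

```text
t 17.67 now rail -0.169 0.0183 0.0185 F -2.3 2.9 w 0.0488
   shift cm [ 0.03 -6.41 10.16] rot [ 0.001 -0.002 -0.   ]
```

>>> {"op": "jog_arm", "data": {
  "series": [
    {"x": 0, "y": -1.2, "z": 1.9, "ax": 0, "ay": 0, "az": 0, "hand": 170},
    {"x": 0, "y": -2.4, "z": 3.8, "ax": 0, "ay": 0, "az": 0, "hand": 170},
    {"x": 0, "y": -3.5, "z": 5.6, "ax": 0, "ay": 0, "az": 0, "hand": 170},
    {"x": 0, "y": -4.6, "z": 7.3, "ax": 0, "ay": -0.001, "az": 0, "hand": 170},
    {"x": 0, "y": -5.6, "z": 8.9, "ax": 0, "ay": -0.002, "az": 0, "hand": 170},
    {"x": 0, "y": -6.2, "z": 9.9, "ax": 0, "ay": -0.002, "az": 0, "hand": 170},
    {"x": 0, "y": -6.4, "z": 10.2, "ax": 0, "ay": -0.002, "az": 0, "hand": 170},
    {"x": 0, "y": -6.4, "z": 10.2, "ax": 0, "ay": -0.002, "az": 0, "hand": 170}
  ],
  "grip_force": 40
}}

```text
t: 18.33
eef_pos: [0.553, 0.1444, 0.0185]
eef_rot: [-20.8, 89.9, 75.4]
wrist_force: [0.5, 2.1, 2.6]
width: 0.0489
```

```bash
 python3 - <<'E'
from h import *
planr(-.105,.12,.018,0)
E
```

```text
t 18.33 now rail -0.1047 0.1215 0.0185 F 0.7 2.6 w 0.0489
   shift cm [ 0.05  0.03 -0.15] rot [0.002 0.001 0.   ]
```

>>> {"op": "jog_arm", "data": {
  "series": [
    {"x": 0, "y": -0.5, "z": -0.1, "ax": 0, "ay": 0, "az": 0, "hand": 170},
    {"x": 0, "y": -1.2, "z": -0.15, "ax": 0, "ay": 0, "az": 0, "hand": 170},
    {"x": 0, "y": -1.8, "z": -0.15, "ax": 0, "ay": 0, "az": 0, "hand": 170},
    {"x": 0, "y": -2.3, "z": -0.15, "ax": 0, "ay": 0, "az": 0, "hand": 170},
    {"x": 0, "y": -2.5, "z": -0.15, "ax": 0, "ay": 0, "az": 0, "hand": 170},
    {"x": 0, "y": -2.5, "z": -0.15, "ax": 0, "ay": 0, "az": 0, "hand": 170},
    {"x": 0, "y": -2.5, "z": -0.15, "ax": 0, "ay": 0, "az": 0, "hand": 120},
    {"x": 0, "y": -2.5, "z": -0.15, "ax": 0, "ay": 0, "az": 0, "hand": 50}
  ],
  "grip_force": 40
}}

```text
t: 19.0
eef_pos: [0.5775, 0.1456, 0.0181]
eef_rot: [4.4, 89.9, 100.5]
wrist_force: [-0.0, 0.7, -0.8]
width: 0.0596
```

```bash
 python3 - <<'E'
from h import *
planr(-.08,.12,.1,0)
p,d=eyes.capture('wrist'); cv2.imwrite('pics/w17.png',p)
E
```

```text
t 19.0 now rail -0.0801 0.1201 0.0181 F 0.0 -0.8 w 0.0596
   shift cm [-8.19 -0.01  0.01] rot [ 0.002  0.002 -0.   ]
```

View pics/w17.png

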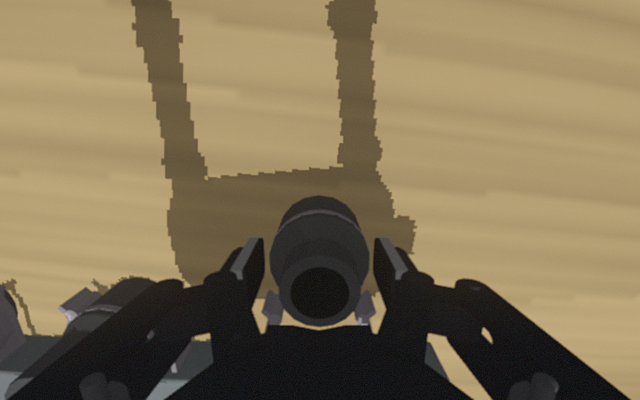

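>>> {"op": "jog_arm", "data": {
  "series": [
    {"x": 0, "y": 0, "z": 0, "ax": 0, "ay": 0, "az": 0, "hand": 20},
    {"x": -1, "y": 0, "z": 0, "ax": 0, "ay": 0, "az": 0, "hand": 20},
    {"x": -3, "y": 0, "z": 0, "ax": 0, "ay": 0, "az": 0, "hand": 20},
    {"x": -5.5, "y": 0, "z": 0, "ax": 0, "ay": 0, "az": 0, "hand": 20},
    {"x": -7.5, "y": 0.5, "z": 0, "ax": 0, "ay": 0, "az": -0.1, "hand": 20},
    {"x": -8, "y": 2, "z": 0, "ax": 0, "ay": 0, "az": -0.2, "hand": 20},
    {"x": -8, "y": 3.8, "z": 0, "ax": 0, "ay": 0, "az": -0.3, "hand": 150},
    {"x": -8, "y": 5, "z": 0, "ax": 0, "ay": 0, "az": -0.384, "hand": 255}
  ],
  "grip_force": 40
}}

```text
t: 19.72
eef_pos: [0.5278, 0.14, 0.0998]
eef_rot: [-89.6, 67.6, 6.5]
wrist_force: [-1.3, 0.4, 0.2]
width: 0.0564
```

```bash
 python3 - <<'E'
from h import *
planr(-.130,.12,.014,22)
st=arm.state();p,d=eyes.capture('wrist'); cv2.imwrite('pics/w18.png',p)
P=cloud("wrist",d,st); r=np.load("rail.npz")
np.save("P18.npy",np.dstack([(P-r["O"])@r["x"],(P-r["O"])@r["y"],P[...,2]]))
E
```

```text
t 19.72 now rail -0.1302 0.1198 0.0998 F -1.3 0.2 w 0.0564
   shift cm [7.94 3.25 0.  ] rot [0.001 0.003 0.007]
```

View pics/w18.png

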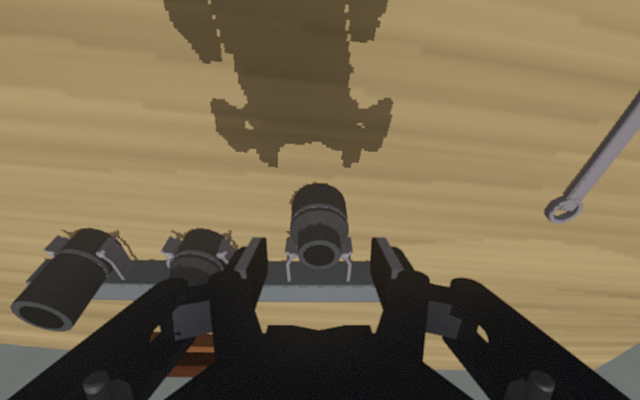

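>>> {"op": "jog_arm", "data": {
  "series": [
    {"x": 0.6, "y": 0.25, "z": 0, "ax": 0, "ay": 0, "az": 0.005, "hand": 255},
    {"x": 2, "y": 0.82, "z": 0, "ax": 0, "ay": 0.002, "az": 0.007, "hand": 255},
    {"x": 3.6, "y": 1.47, "z": 0, "ax": 0, "ay": 0.003, "az": 0.007, "hand": 255},
    {"x": 5.2, "y": 2.13, "z": 0, "ax": 0, "ay": 0.003, "az": 0.007, "hand": 255},
    {"x": 6.6, "y": 2.7, "z": 0, "ax": 0, "ay": 0.003, "az": 0.007, "hand": 255},
    {"x": 7.6, "y": 3.1, "z": 0, "ax": 0, "ay": 0.003, "az": 0.007, "hand": 255},
    {"x": 7.9, "y": 3.23, "z": 0, "ax": 0, "ay": 0.003, "az": 0.007, "hand": 255},
    {"x": 7.9, "y": 3.23, "z": 0, "ax": 0, "ay": 0.003, "az": 0.007, "hand": 255}
  ],
  "grip_force": 40
}}

```text
t: 20.43
eef_pos: [0.5209, 0.1392, 0.0077]
eef_rot: [-90.2, 68.4, 6.0]
wrist_force: [-0.9, -0.7, -0.6]
width: 0.0001
```

```bash
 python3 - <<'E'
from h import *
planr(-.075,.12,.014,22)
Q=np.load("P18.npy")
for v in range(185,250,10): print(v,Q[v,317:322].mean(0).round(4))
E
```

```text
t 20.43 now rail -0.1371 0.1197 0.0077 F -1.0 -0.6 w 0.0001
   shift cm [ 1.7  -6.01  0.02] rot [ 0.002 -0.001 -0.007]
185 [-0.1062  0.1204  0.0041]
195 [-0.1062  0.1204  0.0189]
205 [-0.1065  0.1203  0.0326]
215 [-0.1035  0.1203  0.0413]
225 [-0.0984  0.1203  0.0473]
235 [-0.0984  0.1203  0.0582]
245 [-0.0933  0.1203  0.0636]
```

>>> {"op": "jog_arm", "data": {
  "series": [
    {"x": -0.3, "y": -0.6, "z": 0.02, "ax": 0, "ay": 0, "az": -0.003, "hand": 255},
    {"x": -0.05, "y": -1.5, "z": 0.02, "ax": 0, "ay": 0, "az": -0.007, "hand": 255},
    {"x": 0.3, "y": -2.4, "z": 0.02, "ax": 0, "ay": 0, "az": -0.007, "hand": 255},
    {"x": 0.6, "y": -3.2, "z": 0.02, "ax": 0, "ay": 0, "az": -0.007, "hand": 255},
    {"x": 0.85, "y": -3.9, "z": 0.02, "ax": 0, "ay": 0, "az": -0.007, "hand": 255},
    {"x": 1.1, "y": -4.5, "z": 0.02, "ax": 0, "ay": 0, "az": -0.007, "hand": 255},
    {"x": 1.3, "y": -5, "z": 0.02, "ax": 0, "ay": 0, "az": -0.007, "hand": 255},
    {"x": 1.45, "y": -5.35, "z": 0.02, "ax": 0, "ay": 0, "az": -0.007, "hand": 255}
  ],
  "grip_force": 40
}}

```text
t: 21.1
eef_pos: [0.5762, 0.1454, 0.0155]
eef_rot: [-90.2, 68.0, 6.0]
wrist_force: [-15.4, -1.6, 12.2]
width: 0.0002
```

```bash
 python3 - <<'E'
from h import *
planr(-.0605,.12,.014,22)
p,d=eyes.capture('scene'); cv2.imwrite('pics/s19.png',cv2.resize(p[150:310,240:480],None,fx=3,fy=3,interpolation=cv2.INTER_CUBIC))
E
```

```text
t 21.1 now rail -0.0815 0.1201 0.0155 F -15.4 12.2 w 0.0002
   shift cm [ 0.93 -1.89 -0.01] rot [ 0.001 -0.001 -0.001]
```

View pics/s19.png

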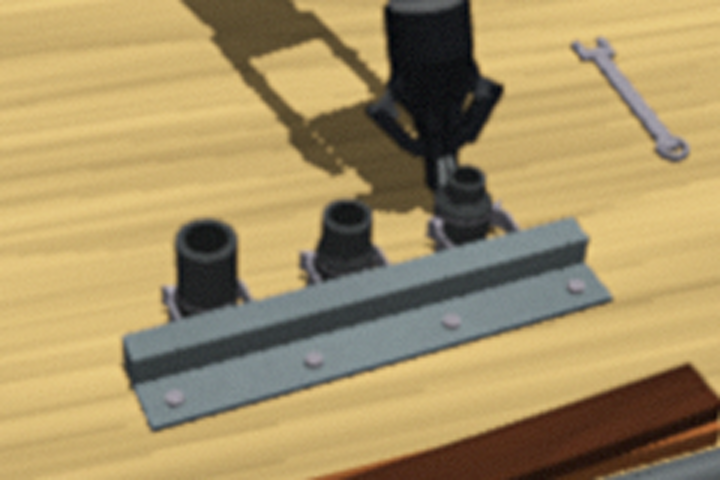

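Upright and entering the lips. Continue pushing slowly.

>>> {"op": "jog_arm", "data": {
  "series": [
    {"x": 0.25, "y": -0.3, "z": 0, "ax": 0, "ay": 0, "az": 0, "hand": 255},
    {"x": 0.35, "y": -0.6, "z": 0, "ax": 0, "ay": 0, "az": 0, "hand": 255},
    {"x": 0.48, "y": -0.9, "z": 0, "ax": 0, "ay": 0, "az": 0, "hand": 255},
    {"x": 0.6, "y": -1.15, "z": 0, "ax": 0, "ay": 0, "az": 0, "hand": 255},
    {"x": 0.7, "y": -1.4, "z": 0, "ax": 0, "ay": 0, "az": 0, "hand": 255},
    {"x": 0.8, "y": -1.6, "z": 0, "ax": 0, "ay": 0, "az": 0, "hand": 255},
    {"x": 0.87, "y": -1.8, "z": 0, "ax": 0, "ay": 0, "az": 0, "hand": 255},
    {"x": 0.93, "y": -1.95, "z": 0, "ax": 0, "ay": 0, "az": 0, "hand": 255}
  ],
  "grip_force": 40
}}

```text
t: 21.82
eef_pos: [0.5988, 0.1479, 0.0155]
eef_rot: [-90.2, 68.0, 6.0]
wrist_force: [-14.7, -1.6, 9.8]
width: -0.0
```

```bash
 python3 - <<'E'
from h import *
planr(-.0585,.12,.014,22)
E
```

```text
t 21.82 now rail -0.0588 0.1201 0.0155 F -14.7 9.8 w -0.0
   shift cm [ 0.15  0.03 -0.01] rot [ 0.001 -0.001  0.   ]
```

>>> {"op": "jog_arm", "data": {
  "series": [
    {"x": 0.08, "y": -0.05, "z": 0, "ax": 0, "ay": 0, "az": 0, "hand": 255},
    {"x": 0.1, "y": -0.1, "z": 0, "ax": 0, "ay": 0, "az": 0, "hand": 255},
    {"x": 0.12, "y": -0.15, "z": 0, "ax": 0, "ay": 0, "az": 0, "hand": 255},
    {"x": 0.13, "y": -0.2, "z": 0, "ax": 0, "ay": 0, "az": 0, "hand": 255},
    {"x": 0.14, "y": -0.25, "z": 0, "ax": 0, "ay": 0, "az": 0, "hand": 255},
    {"x": 0.15, "y": -0.3, "z": 0, "ax": 0, "ay": 0, "az": 0, "hand": 255},
    {"x": 0.15, "y": -0.3, "z": 0, "ax": 0, "ay": 0, "az": 0, "hand": 255},
    {"x": 0.15, "y": -0.3, "z": 0, "ax": 0, "ay": 0, "az": 0, "hand": 255}
  ],
  "grip_force": 40
}}

```text
t: 22.48
eef_pos: [0.5993, 0.148, 0.0154]
eef_rot: [-90.2, 68.4, 5.9]
wrist_force: [-29.5, -5.6, 17.8]
width: 0.0
```

```bash
 python3 - <<'E'
from h import *
planr(-.0585,.12,.014,22)
E
```

```text
t 22.48 now rail -0.0583 0.1201 0.0154 F -29.9 17.8 w 0.0
   shift cm [ 0.12  0.07 -0.01] rot [ 0.001 -0.001 -0.008]
```

>>> {"op": "jog_arm", "data": {
  "series": [
    {"x": -0.2, "y": 0.5, "z": 0, "ax": 0, "ay": 0, "az": 0, "hand": 255},
    {"x": -0.6, "y": 1.5, "z": 0, "ax": 0, "ay": 0, "az": 0, "hand": 255},
    {"x": -1.1, "y": 2.8, "z": 0, "ax": 0, "ay": 0, "az": 0, "hand": 255},
    {"x": -2.5, "y": 2.5, "z": 0, "ax": 0, "ay": 0, "az": 0, "hand": 255},
    {"x": -5, "y": 1.5, "z": 0, "ax": 0, "ay": 0, "az": 0.05, "hand": 255},
    {"x": -8, "y": 0.3, "z": 0, "ax": 0, "ay": 0, "az": 0.15, "hand": 255},
    {"x": -11, "y": -0.9, "z": 0, "ax": 0, "ay": 0, "az": 0.25, "hand": 255},
    {"x": -14, "y": -2.1, "z": -1, "ax": 0, "ay": 0, "az": 0.35, "hand": 255}
  ],
  "grip_force": 40
}}

```text
t: 23.15
eef_pos: [0.5692, 0.1361, 0.1568]
eef_rot: [-90.6, 88.5, 5.7]
wrist_force: [1.6, -0.0, 0.5]
width: 0.0002
```

```bash
 python3 - <<'E'
from h import *
planr(-.05,-.005,.22,0)
E
```

```text
t 23.15 now rail -0.0895 0.1116 0.1568 F 1.6 0.5 w 0.0002
   shift cm [ -6.22  -4.07 -11.67] rot [ 0.003 -0.     0.025]
```

>>> {"op": "jog_arm", "data": {
  "series": [
    {"x": -1.5, "y": -0.7, "z": -1.5, "ax": 0, "ay": 0, "az": 0.01, "hand": 255},
    {"x": -3, "y": -1.5, "z": -3.5, "ax": 0, "ay": 0, "az": 0.02, "hand": 255},
    {"x": -4.5, "y": -2.4, "z": -6, "ax": 0, "ay": 0, "az": 0.025, "hand": 255},
    {"x": -5.6, "y": -3.2, "z": -8.5, "ax": 0, "ay": 0, "az": 0.025, "hand": 255},
    {"x": -6.1, "y": -3.8, "z": -10.5, "ax": 0, "ay": 0, "az": 0.025, "hand": 255},
    {"x": -6.2, "y": -4.1, "z": -11.7, "ax": 0.003, "ay": 0, "az": 0.025, "hand": 255},
    {"x": -6.2, "y": -4.1, "z": -11.7, "ax": 0.003, "ay": 0, "az": 0.025, "hand": 255},
    {"x": -6.2, "y": -4.1, "z": -11.7, "ax": 0.003, "ay": 0, "az": 0.025, "hand": 255}
  ],
  "grip_force": 40
}}

```text
t: 23.82
eef_pos: [0.6212, 0.0241, 0.2192]
eef_rot: [12.8, 90.0, 108.8]
wrist_force: [-0.7, -0.3, -1.0]
width: -0.0001
```

```bash
 python3 - <<'E'
from h import *
import pickle
st=arm.state();p,d=eyes.capture('wrist'); cv2.imwrite('pics/w20.png',p); pickle.dump(st,open("w20.pkl","wb")); np.save("w20.npy",d)
p,d=eyes.capture('top'); cv2.imwrite('pics/top20.png',p)
p,d=eyes.capture('scene'); cv2.imwrite('pics/s20.png',p)
print(st["qd"].round(1),st["t"])
E
```

```text
[ 1.6 -0.6  1.3  0.4  0.1  0.2] 23.8167
```

View pics/w20.png

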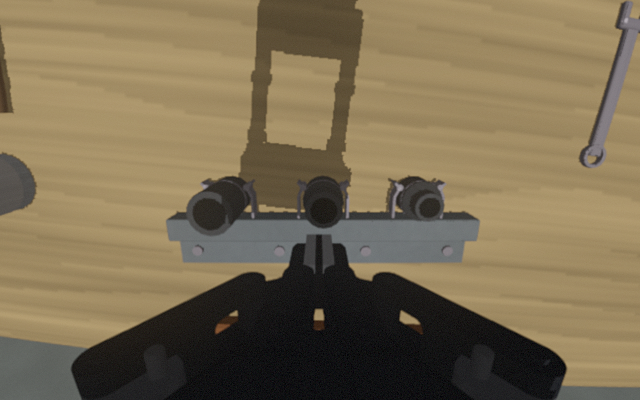

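View pics/s20.png

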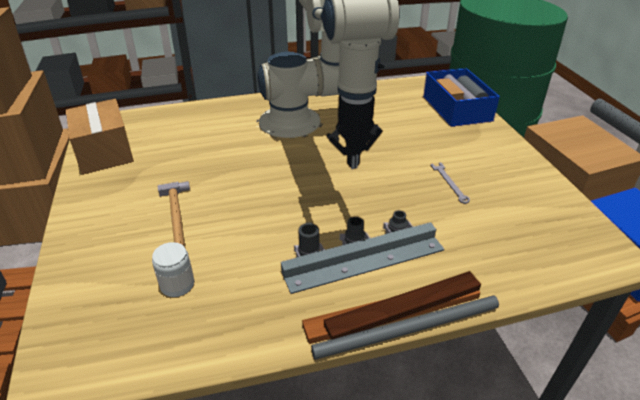

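```bash
python3 - <<'E'
from h import *
import pickle
st=pickle.load(open("w20.pkl","rb")); p=cv2.imread("pics/w20.png"); d=np.load("w20.npy"); P=cloud("wrist",d,st)
r=np.load("rail.npz"); X=(P-r["O"])@r["x"]; Y=(P-r["O"])@r["y"]; Z=P[...,2]
for nm,k,h,rn in [("small",1,.063,17),("med",0,.075,21),("large",-1,.087,25)]:
    near=(abs(Y-.12*k)<.045)&(X<0.02)&(X>-.07)
    m=near&(abs(Z-h)<.004)
    # min enclosing circle of top-rim points
    q=np.c_[X[m],Y[m]].astype(np.float32); (c,R)=cv2.minEnclosingCircle(q); 
    m2=near&(Z>.012)&(Z<.036)&(abs(Y-.12*k)<.006)&(X<-.01)
    print(nm,"top centre rel clip mm",((np.array(c)-[-.025,.12*k])*1000).round(1),"R",round(R*1000,1),"n",m.sum(),"topZ",np.median(Z[m]).round(4),"collar rear X rel (-50) mm",((np.median(X[m2])+.05)*1000).round(1) if m2.any() else None)
a=[p[150:250,150:290],p[150:250,250:390],p[150:250,350:490]]
cv2.imwrite("pics/m20.png",np.vstack([cv2.resize(np.hstack(a[:2]),None,fx=2.8,fy=2.8,interpolation=cv2.INTER_CUBIC),cv2.resize(np.hstack([a[2],a[1]]),None,fx=2.8,fy=2.8,interpolation=cv2.INTER_CUBIC)]))
E
```

```text
small top centre rel clip mm [-0.  -0.3] R 17.3 n 688 topZ 0.0635 collar rear X rel (-50) mm 0.6
med top centre rel clip mm [-0.5 -0.3] R 20.9 n 1116 topZ 0.0757 collar rear X rel (-50) mm 0.0
large top centre rel clip mm [-0.4 -0.6] R 25.4 n 1701 topZ 0.0878 collar rear X rel (-50) mm 0.1
```

View pics/m20.png

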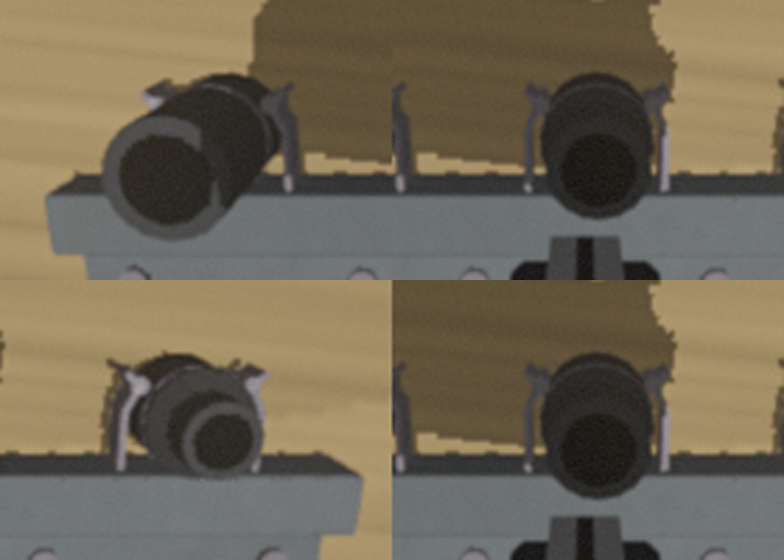

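```bash
python3 - <<'E'
from rig import arm
import cv2,numpy as np
a=cv2.imread("pics/scene0.png");
b=cv2.imread("pics/s20.png")
for n,(x,y,w,h) in dict(wrench=(425,155,50,55),tin=(145,235,55,65),hammer=(160,178,35,60)).items():
    print(n,cv2.absdiff(a,b)[y:y+h,x:x+w].mean().round(2))
print(arm.job_done())
E
```

```text
wrench 3.62
tin 3.51
hammer 3.78
the job is handed in; nothing more can be done
None
```

The job is handed in with the row complete: the small socket is in the left clip, the medium stayed in the middle one and the large is in the right one. It took about 24 s of the 64 s. `job_done()` gives no verdict, so what follows rests on my own last checks.

**What I did:** I gripped each loose socket and slid it along the bench to its clip. I then pushed it home from behind with closed fingers, low down, until the force rose against the bar.

**Last checks (wrist camera, in the rail frame I had measured):**

| Socket | Axis from its clip's home point | Top height | Nominal height |
|---|---|---|---|
| Small | 0.3 mm | 63.5 mm | 63 mm |
| Medium | 0.6 mm | 75.7 mm | 75 mm |
| Large | 0.7 mm | 87.8 mm | 87 mm |

- **Upright:** the tops line up with the clips and the collars' rear faces are within 0.6 mm of where they should be. I did not fit tilt angles separately at the end.
- **Bystanders:** the wrench, hammer and tin show no visible change between the first and last scene pictures.
- **Contact:** the arm was clear of everything when I handed in.

**What went wrong on the way:**
- **Large socket tilted:** my first try pushed it in while gripping it high, and it tipped about 40° against the clip lips. I turned it upright in the grip, released it and pushed it from behind instead. I estimated its mid-point peaked at about 51 mm, under the 63.5 mm limit.
- **Wrist force at the bar:** the last push on the large socket reached 44 N along the rail, about 52 N in total, through the fingertips. That is under the 120 N wrist limit. The 40 N limit is for the arm and gripper body, and I saw no sign the body touched anything, though I could not measure that directly.

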